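Lock the viewer cover on its stay, lay the dish in, break the stay and shut it

ROBOT

A 6-joint arm with a two-finger parallel gripper is mounted at the origin on a cart in front of the work surface, level with it; the furniture and walls round the work are solid. World frame = base frame: x ahead of the robot, y to its left, z up, the work surface at z = 0. Lengths are in m, angles in rad, forces in N, time in s.
With the tool pointing down it reaches from about 0.325 to 0.9 m from the base axis. Payload 3.5 kg.
Tool frame: the origin (TCP) lies between the finger pads; the fingertips stand 22 mm ahead of it and the grasp point (between the pads) lies 3 mm ahead of it (nose_length is the distance from the TCP to the fingertips, in m); z points along the fingers, y is the line along which they close (so a half turn about z gives the same grasp; the last joint's range is limited). The gripper opens to 85 mm and grips with 20 to 120 N. Pads are 22 mm wide; open, the fingers measure 114 mm over their backs; the gripper's body (76 mm by 85 mm) begins 54 mm behind the grasp point. The pads swing forward as they close: fully open they stand 13 mm farther back than shut.
Start: joints at [1.037, 0.276, -0.026, 1.268, 0, 1.467], TCP at [0.261, 0.568, 0.253] pointing down, gripper open.
Joint ranges: [-3.12, 3.12], [-0.85, 1.88], [-1.08, 1.24], [-1.95, 2.15], [-1.57, 1.53], [-3.14, 3.14]. Speed limits (rad/s): [2.57, 2.57, 3.14, 3.14, 3.14, 3.14].

INTERFACE

Orientations are given as a 3x3 rotation matrix whose columns are the frame's x, y, z axes.
In Python, from bench import * gives the robot as it stands.
- The arm moves only by the tool play_rows, never from a script. Its argument "moves" is a list of rows, each an object with "delta_rot": the turn, a rotation vector about the tool's x, y, z in degrees, a list of three; "travel": the shift along the tool's x, y, z in mm, a list of three; "hand": the opening, from 0 (shut) to 1 (fully open). In form: [{"delta_rot": [ax, ay, az], "travel": [tx, ty, tz], "hand": hand}, ...]. A call has 1 to 5 rows; each row is the pose to reach, as a shift and turn from the pose commanded when the call began, along the tool's axes at that moment; what a row does not reach only later rows make up. A row lasts 1/8 s, in which the tool goes at most 62.5 mm and 10.7 degrees, less where a joint would pass 70% of its speed; a pose out of reach is approached as far as the arm can. A call with a gripper value outside its range is refused whole. The fingers move at their own pace and stop on an object; "squeeze" is the grip in N (left out, the last holds). Time passes only in rows, so rows that repeat a pose let the fingers close. It gives the time, the measured TCP pose, the force, the opening and the grip force at its end, in the units of the state.
- observe(): the state, without advancing time (a new reading comes with each control period).
- capture(name): name is "side" or "top" or "wrist"; returns a dict with "img" (400x640x3 uint8, red, green, blue), "depth" (400x640 float32, m along the optical axis (not along the pixel's ray), 0 where there is no reading), "vfov" (degrees; the focal length in pixels is half the picture's height over the tangent of half this angle, whatever the lens; pixels are square), "cx", "cy" (the principal point, pixels), "world_to_cam" (4x4, takes a point from world to camera coordinates). Camera axes: x right, y up, looking along -z (the intrinsics and any distortion apply to the point x, -y, -z); pixel columns grow to the right and rows downward; lengths in m; the calibration is good to about 2 mm. A picture is of the moment at which its call begins.
- job_done(): hands the job in; it is judged then, once.
Trained networks look in a picture, given as the dict that the camera call returned (one of the last four; its "shot" number tells which), for a name from the list of things; names that differ only in an ending like _2 or _b are one class to them, and where a whole thing is asked for, a point or a joint stands for the part that bears it (a point fixed in the world has none). Each returns a list of dicts, best first, with "conf" (0 to 1); they miss things now and then, are a little off and sometimes report something else, mostly with a low value. They report only what shows in the picture. A call takes as long as a camera call. They do not tell look-alikes from the thing itself.
- masks_of(picture, thing): "mask" (400x640 bool, what is visible of it) and "box" ([left, top, width, height] in pixels, round what is visible of it).
The state is a dict: "clock": time; "joint_positions": joint angles; "qvel": joint speeds; "joint_efforts": joint torques, N m; "tool_pos": TCP position; "tool_rot": TCP orientation; "wrist_force": force on the tool from outside, world axes, zero at the start; "torque": the same for the moment, N m; "width": opening from 0.0 (shut) to 1.0 (fully open); "grip_force": force on a finger pad.
Only numpy, scipy, OpenCV 4.12 (cv2) and the standard library are available. Lean on these libraries where they do the work, as an engineer would, in place of code of your own. Each camera call takes 0.05 s, during which the arm holds its last target. There are 200 camera calls.

TASK

Lift the gel viewer's hinged amber cover by its bar, up against the sprung buffers, until the folding stay on its right side goes past straight and locks, so that the cover stands on the stay alone. Lay the petri dish from the bench flat on the glass inside, right way up; then press on the stay's knuckle to break the joint and, with the cover still up, take it by the bar again and bring it down gently, never letting it slam, until it is fully shut over the dish. Feel your way and never heave: the stay's foot is only clamped in its slot and must not be dragged along it; and leave the other things on the bench where they are.

Things in the scene. Friction and masses are not known exactly. Their poses are not given: they have to be found in the camera images.
- viewer: gel viewer: white base 190 (x) x 240 (y) x 98 mm tall, fixed to the bench. Origin: centre of its underside. Its x points to its rear (hinge side), y to its left, z up; its front (-x) faces the robot. The top is a tray: walls 12 mm thick round a flat glass that lies 18 mm below the walls' top. A folding stay sits outside its right wall
- glass (a point): centre of the glass's upper surface, 80 mm above the bench, axes as the viewer's; inside the walls the glass is 166 (x) x 216 (y) mm. With the cover up its bar hangs 320 mm above the bench, some 45 mm ahead of the hinge line: lean the wrist away from it when working over the glass
- hinge (a point): middle of the cover's hinge line, at the rear of the viewer (95 mm behind its centre, 100 mm above the bench); the hinge runs along the viewer's y. The cover is a flat frame 190 x 240 x 12 mm with an amber window, 0.8 kg give or take 15 percent, its underside level with the hinge when shut
- cover (a joint): angle of the cover: 0 shut, grows as its front edge swings up and back; meets the buffers at about 1.33 and stands locked at 1.33 to 1.41 rad (the stay's foot is clamped in a short slot, differently each time). The hinge is stiff: with the stay broken the cover stays by itself above about 1.1 rad and falls shut from below about 0.8 rad
- handle (a point): middle of the cover's bar: round rod 10 mm thick, 110 mm long along the viewer's y, on two posts 100 mm apart, 40 mm off the cover's front edge; 230 mm ahead of the hinge line, 6 mm above it when shut. It can turn in the fingers. Lifting takes up to 5 N here, then 3 to 10 N against the buffers until the stay snaps over; pulled some 9 N more on the taut stay, its foot slips
- buffers (a point): middle between two rubber knobs (16 mm) on springs, 140 mm apart, on a steel bracket behind the cover, up to 195 mm above the bench: the raised cover's back squeezes them by 2 to 4 mm, and they press it forward onto the locked stay
- stay_knuckle (a joint): angle of the knuckle of the folding stay (two steel strips, each 85 mm between pivots, 12 mm wide): about 0 with the cover shut (folded, knuckle hanging down), 2.32 when the strips are in line, 2.56 at its stop past straight; above 2.45 it counts as locked. A light spring draws it towards the stop
- thumb_barrel (a point): middle of the black thumb barrel on the knuckle: cylinder 18 mm across, 26 mm long along the viewer's y, its middle 25 mm outside the right wall. Locked, it stands about 86 mm ahead of the hinge line and 42 mm above it, in front of the raised cover, which leans forward about 12 degrees from upright: tilt the tool to keep clear of it
- stay_foot (a point): lower pivot of the stay, on the right wall (55 mm ahead of the viewer's centre, 86 mm above the bench, give or take 2.5 mm along a level slot, clamped: it slips at about 21 N). To break the locked stay press the barrel square to the strips, rearwards and down, about 35 degrees from straight down: it resists with 3 to 7 N for about 10 mm, then gives and jumps some 20 mm ahead by itself
- dish: clear petri dish with lid, 60 mm across, 14 mm tall, lying on the thin black mat (2 mm) left of the viewer. Origin: centre of its underside; z is its axis
- bottle_small: small white lab bottle with cap, 36 mm across, 75 mm tall, standing right of the viewer; not to be moved. Origin: centre of its underside
- ball_pen: ball pen lying to the right of the viewer, 145 mm; not to be moved. Origin: centre of its underside
- timer: bench timer lying at the right, 62 x 66 x 20 mm; not to be moved. Origin: centre of its underside
- tip_box: pipette tip box with clear lid at the left, 70 x 118 x 87 mm; not to be moved. Origin: centre of its underside
- rack_green: microtube rack with tubes at the left, 67 x 126 x 54 mm; not to be moved. Origin: centre of its underside
- marker: marker pen lying at the left, 138 mm; not to be moved. Origin: centre of its underside
- tube: 15 ml conical tube lying on the mat, left of the dish, 113 mm; not to be moved. Origin: centre of its underside
There are look-alikes about, which are no part of the job. Of the things that look like the dish, take the one that is farthest to the robot's left at the start.

How it is judged:
By the outcome, as a careful person would: the job done as asked, in the order asked, and still so for the second after the job is handed in, with the robot touching nothing.
It also fails if it takes over 72 s, if anything falls off the work surface, if the arm or the gripper's body presses on something with over 40 N, if the wrist force passes 120 N, or if a joint passes its speed limit or range.

## Working session

There is one attempt and no reset: what is moved stays moved. The work goes in short steps, Python scripts to look and compute and a tool call to move; the robot and the scene stay as the last step left them, time stands still between calls to the robot, and variables do not carry over. Pictures are saved under pics/ and viewed, at most 10 in all, crops included, and the job is handed in when it is done.

Besides the shell and the picture viewer there is one more tool, called after ">>>" by a JSON object that holds its "method" and its "body", one argument or row to a line. play_rows: Moves the arm, as the interface text tells. Its arguments: {"type":"object","properties":{"moves":{"type":"array","items":{"type":"object","properties":{"delta_rot":{"type":"array","items":{"type":"number"}},"travel":{"type":"array","items":{"type":"number"}},"hand":{"type":"number"}}}},"squeeze":{"type":"number"}},"required":["moves"]}

```bash
mkdir -p pics
cat > h.py <<'E'
from bench import *
import numpy as np, cv2
def px2w(p,us,vs,d=None):
    f=200/np.tan(np.radians(p["vfov"])/2)
    us=np.asarray(us,float);vs=np.asarray(vs,float)
    if d is None: d=p["depth"][vs.astype(int),us.astype(int)]
    c=np.stack([(us-p["cx"])/f*d,-(vs-p["cy"])/f*d,-d,np.ones_like(d)],-1)
    return (c@np.linalg.inv(p["world_to_cam"]).T)[...,:3]
def w2px(p,w):
    f=200/np.tan(np.radians(p["vfov"])/2)
    c=p["world_to_cam"]@np.append(w,1)
    return np.array([p["cx"]+f*c[0]/-c[2],p["cy"]-f*c[1]/-c[2]])
def save(p,n,box=None,s=1):
    im=p["img"][...,::-1]
    if box: im=im[box[1]:box[1]+box[3],box[0]:box[0]+box[2]]
    cv2.imwrite("pics/"+n,cv2.resize(im,None,fx=s,fy=s,interpolation=cv2.INTER_CUBIC))
E
python3 - <<'E'
from h import *
a=capture("top");b=capture("side")
print({k:(v if k not in("img","depth") else v.shape) for k,v in a.items()})
cv2.imwrite("pics/a.png",cv2.resize(np.vstack([a["img"],b["img"]])[...,::-1],(480,600))) if 0 else None
save(a,"top.png",s=1.25);save(b,"side.png",s=1.25)
for n in ["dish","viewer","handle","thumb_barrel","stay_foot","hinge","bottle_small","tip_box","tube","buffers"]:
  for nm,p in(("top",a),("side",b)):
    try:
      for m in masks_of(p,n)[:4]:
        v,u=np.nonzero(m["mask"]);w=px2w(p,u,v);w=w[p["depth"][v,u]>0]
        print(n,nm,round(m["conf"],2),m["box"],np.round(np.median(w,0),3) if len(w) else None, np.round(np.percentile(w,[3,97],axis=0),3).tolist() if len(w) else None)
    except Exception as e: print(n,nm,e)
print(observe())
E
```

```text
{'img': (400, 640, 3), 'depth': (400, 640), 'vfov': 44.87460883187353, 'cx': 315.11844941981354, 'cy': 198.86490144150653, 'world_to_cam': array([[ 0.33682265, -0.94156357, -0.0029235 , -0.18671207],
       [ 0.87575832,  0.31213891,  0.36826167, -0.53264464],
       [-0.34582924, -0.12659915,  0.92971759, -1.82996389],
       [ 0.        ,  0.        ,  0.        ,  1.        ]]), 'shot': 1}
dish top 0.73 [308.8, 220.5, 18.6, 14.5] [ 0.487 -0.029  0.013] [[0.46, -0.056, 0.002], [0.514, -0.002, 0.024]]
dish top 0.65 [280.1, 221.1, 15.6, 12.6] [0.448 0.087 0.016] [[0.423, 0.061, 0.007], [0.473, 0.112, 0.025]]
dish top 0.46 [324.1, 206.5, 16.1, 11.3] [ 0.569 -0.066  0.013] [[0.544, -0.09, 0.005], [0.595, -0.041, 0.023]]
dish side 0.65 [257.9, 189.6, 19.0, 7.8] [0.473 0.281 0.018] [[0.46, 0.226, 0.009], [0.486, 0.318, 0.026]]
dish side 0.62 [300.7, 224.2, 15.0, 11.8] [ 0.487 -0.032  0.015] [[0.461, -0.058, 0.005], [0.515, 0.0, 0.02]]
dish side 0.44 [276.9, 212.7, 15.7, 11.8] [0.446 0.083 0.018] [[0.421, 0.059, 0.009], [0.475, 0.116, 0.023]]
viewer top 0.67 [408.8, 232.8, 7.1, 12.0] [ 0.
[... 3304 characters left out ...]

       -4.24296626e-06,  1.46738350e+00]), 'qvel': array([-0.00019561,  0.00113541,  0.00045615,  0.00050252,  0.00075672,
        0.00041122]), 'joint_efforts': array([ 3.06647235e-04, -4.45500648e+01,  2.95570868e+01,  8.50189699e-04,
       -5.13845657e-05, -1.43755440e-06]), 'tool_pos': array([0.26102277, 0.56787938, 0.25331461]), 'tool_rot': array([[-9.08625464e-01,  4.17611980e-01,  6.82286560e-07],
       [ 4.17611980e-01,  9.08625464e-01, -7.17971866e-06],
       [-3.61827947e-06, -6.23874416e-06, -1.00000000e+00]]), 'wrist_force': array([ 0.67381226, -0.49565204,  0.26659119]), 'torque': array([ 0.02240574, -0.07281431, -0.01664056]), 'grip_force': 0.0, 'width': 0.9965981929216893}
```

View pics/top.png

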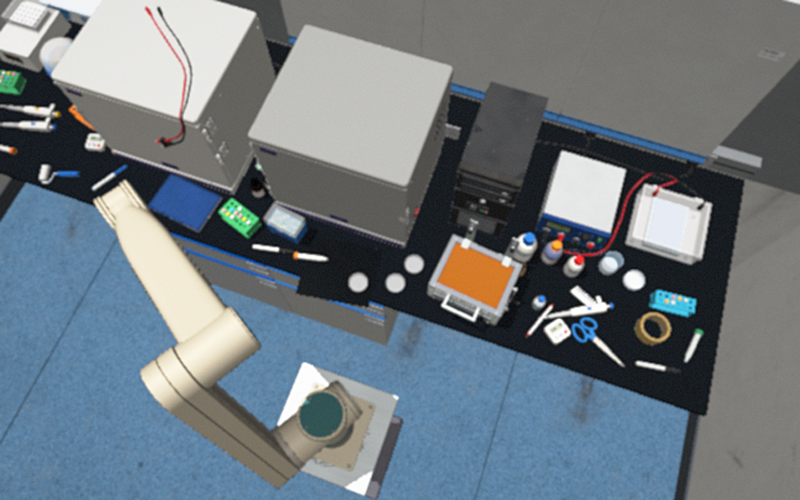

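Run:
```python
from h import *
a=capture("top");b=capture("side")
A=cv2.resize(a["img"][160:270,260:440],(720,440)) 
save(b,"sideview.png",(250,170,190,150),4)
# viewer outline: cover plane
for p,n in((a,"top"),(b,"side")):
    v,u=np.mgrid[0:400,0:640];w=px2w(p,u,v)
    m=(p["depth"]>0)&(w[...,0]>.4)&(w[...,0]<.8)&(w[...,1]<-.08)&(w[...,1]>-.45)&(w[...,2]>.1)&(w[...,2]<.123)
    q=w[m];print(n,len(q),cv2.minAreaRect(q[:,:2].astype(np.float32)),np.median(q,0))
```

```text
top 3051 ((0.591498851776123, -0.2594975233078003), (0.2861897349357605, 0.3310084044933319), 85.43096160888672) [ 0.56601752 -0.26840434  0.1094074 ]
side 3577 ((0.6114420294761658, -0.2778291404247284), (0.37506812810897827, 0.2885989844799042), 1.1683862209320068) [ 0.56998124 -0.28209674  0.11065311]
```

The top view shows three dish look-alikes: (358,282), (395,283) and (414,263), plus a round thing at (634,280) on the right. The farthest left is (358,282), at world about (0.447, 0.085), so I choose that one and check it in a close crop.

View pics/sideview.png

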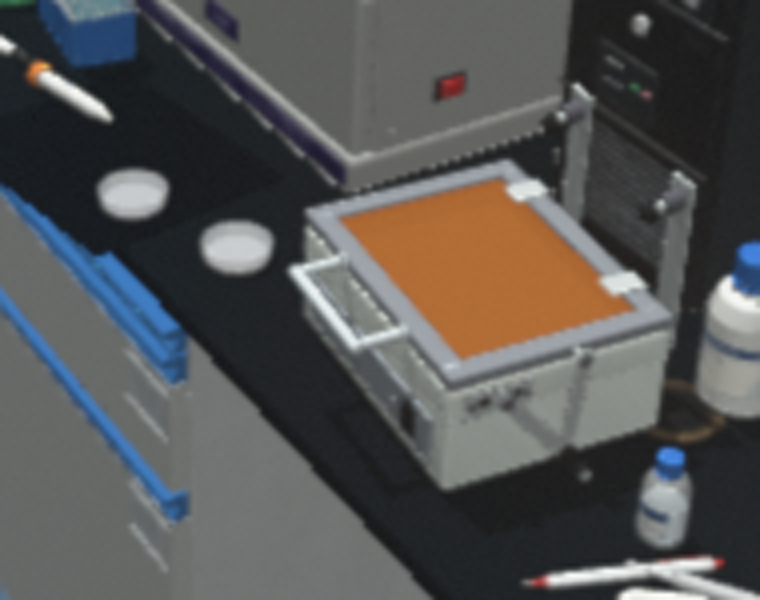

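Run:
```python
from h import *
from scipy.optimize import least_squares
b=capture("side");a=capture("top")
hsv=cv2.cvtColor(b["img"],cv2.COLOR_RGB2HSV)
for p,n in((a,"top"),(b,"side")):
    hsv=cv2.cvtColor(p["img"],cv2.COLOR_RGB2HSV)
    m=((hsv[...,0]>7)&(hsv[...,0]<22)&(hsv[...,1]>150)&(hsv[...,2]>110)).astype(np.uint8)
    k,l,s,c=cv2.connectedComponentsWithStats(m);i=1+np.argmax(s[1:,4]);
    cn=cv2.findContours((l==i).astype(np.uint8),cv2.RETR_EXTERNAL,cv2.CHAIN_APPROX_NONE)[0][0][:,0]
    # intersect rays with z=.110
    o=px2w(p,cn[:,0]*1.,cn[:,1]*1.,np.zeros(len(cn)));q=px2w(p,cn[:,0]*1.,cn[:,1]*1.,np.ones(len(cn)))
    t=(.11-o[:,2])/(q[:,2]-o[:,2]);w=o+(q-o)*t[:,None]
    print(n,s[i],cv2.minAreaRect(w[:,:2].astype(np.float32)))
    v,u=np.nonzero(l==i);w=px2w(p,u,v);print(np.median(w,0))
    for d in masks_of(p,"dish")[:4]:
        v,u=np.nonzero(d["mask"]);w=px2w(p,u,v);print(cv2.minEnclosingCircle(w[:,:2].astype(np.float32)),np.median(w,0),(w[:,:2].max(0)+w[:,:2].min(0))/2)
```

```text
top [ 351  195   59   51 1722] ((0.5656595230102539, -0.2661883234977722), (0.1949051022529602, 0.14462392032146454), 83.51805114746094)
[ 0.56357033 -0.26642807  0.1080458 ]
((0.5729870796203613, -0.0646296888589859), 0.034501682966947556) [ 0.57017533 -0.06500305  0.01340837] [ 0.57255356 -0.06338735]
((0.44598984718322754, 0.08844131231307983), 0.03047647699713707) [0.44620077 0.08631433 0.01637482] [0.44609134 0.08617049]
((0.2431292086839676, -0.3611505627632141), 0.366890549659729) [ 0.56583348 -0.482966    0.05115409] [ 0.2431292  -0.37133864]
((0.48827701807022095, -0.028354022651910782), 0.03228074312210083) [ 0.48671657 -0.02971588  0.01319528] [ 0.48810423 -0.02857335]
side [ 336  215   71   44 1661] ((0.5677202343940735, -0.2645653486251831), (0.19095370173454285, 0.14347118139266968), 83.62287902832031)
[ 0.56419539 -0.27106542  0.10986066]
((0.1017826646566391, -0.5877959728240967), 0.7935798764228821) [0.44916189 0.07858672 0.01759082] [ 0.1128159  -0.58692343]
((0.4887990653514862, -0.015690745785832405), 0.046318620443344116) [ 0.48559726 -0.03074991  0.01516062] [ 0.48730892 -0.01696741]
```

The side crop shows the dishes clearly, two of them at crop (133,195) and (237,247). The viewer is shut, its bar at (345,310) and its stay folded at (575,400). I choose the leftmost dish, at (0.446, 0.086), and do the bar first.

```bash
cat >> h.py <<'E'
from scipy.spatial.transform import Rotation as Ro
C=np.array([.5667,-.2655,0]);YAW=np.radians(-6.45)
X=np.array([np.cos(YAW),np.sin(YAW),0]);Y=np.array([-np.sin(YAW),np.cos(YAW),0]);Z=np.array([0,0,1.])
def V(x,y,z): return C+x*X+y*Y+z*Z
def Rz(zdir,ydir):
    z=zdir/np.linalg.norm(zdir);y=ydir-z*(ydir@z);y/=np.linalg.norm(y);return np.stack([np.cross(y,z),y,z],1)
def delta(pos,R,s=None):
    s=s or observe();R0=s["tool_rot"]
    print("travel",np.round(R0.T@(pos-s["tool_pos"])*1000,1),"rot",np.round(Ro.from_matrix(R0.T@R).as_rotvec(degrees=True),1))
E
python3 - <<'E'
from h import *
delta(V(-.135,0,.22),Rz(-Z,X))
E
```

```text
travel [-497.6 -671.8   33.3] rot [ 0.  -0.  71.8]
```

>>> {"method": "play_rows", "body": {
  "moves": [
    {"delta_rot":[0,0,5],"travel":[-36,-50,2],"hand":0.5},
    {"delta_rot":[0,0,10],"travel":[-72,-98,5],"hand":0.4},
    {"delta_rot":[0,0,16],"travel":[-109,-147,7],"hand":0.36},
    {"delta_rot":[0,0,21],"travel":[-146,-197,10],"hand":0.36},
    {"delta_rot":[0,0,26],"travel":[-182,-246,12],"hand":0.36}
  ]
}}

```text
clock: 2.02
tool_pos: [0.3238, 0.2666, 0.2414]
tool_rot: [[-0.632, 0.775, 0.001], [0.775, 0.632, 0.0], [-0.001, 0.001, -1.0]]
wrist_force: [2.5, 0.1, -0.0]
width: 0.363
grip_force: 0.0
```

Run:
```python
from h import *
s=observe();print(s["joint_positions"].round(2));delta(V(-.135,0,.22),Rz(-Z,X))
```

```text
[ 0.53 -0.09 -0.46  1.2  -0.    1.42]
travel [-469.4 -242.4   21.4] rot [ 0.1  0.  45.6]
```

>>> {"method": "play_rows", "body": {
  "moves": [
    {"delta_rot":[0,0,5],"travel":[-53,-27,2],"hand":0.36},
    {"delta_rot":[0,0,10],"travel":[-106,-55,5],"hand":0.36},
    {"delta_rot":[0,0,15],"travel":[-159,-82,7],"hand":0.36},
    {"delta_rot":[0,0,20],"travel":[-212,-109,10],"hand":0.36},
    {"delta_rot":[0,0,25],"travel":[-265,-137,12],"hand":0.36}
  ]
}}

```text
clock: 2.65
tool_pos: [0.3858, -0.0254, 0.2297]
tool_rot: [[-0.244, 0.97, 0.002], [0.97, 0.244, -0.0], [-0.001, 0.002, -1.0]]
wrist_force: [1.0, 1.5, -0.5]
width: 0.358
grip_force: 0.0
```

>>> {"method": "play_rows", "body": {
  "moves": [
    {"delta_rot":[0,0,5],"travel":[-34,-40,2],"hand":0.36},
    {"delta_rot":[0,0,10],"travel":[-68,-80,4],"hand":0.36},
    {"delta_rot":[0,0,15],"travel":[-102,-120,6],"hand":0.36},
    {"delta_rot":[0,0,20.6],"travel":[-136,-182,9],"hand":0.36},
    {"delta_rot":[0,0,20.6],"travel":[-141,-182,9],"hand":0.36}
  ]
}}

```text
clock: 3.28
tool_pos: [0.2416, -0.2071, 0.2204]
tool_rot: [[0.118, 0.993, -0.0], [0.993, -0.118, -0.001], [-0.001, 0.0, -1.0]]
wrist_force: [0.7, -0.3, -0.6]
width: 0.361
grip_force: 0.0
```

Run:
```python
from h import *
s=observe();print(s["tool_pos"],s["joint_positions"].round(2));delta(V(-.135,0,.22),Rz(-Z,X))
p=capture("wrist");save(p,"w1.png",s=1.25)
print(p["world_to_cam"].round(3),p["vfov"])
for n in((-.135,0,.106),(-.135,.055,.106),(-.135,-.055,.106),(-.095,.12,.112),(-.095,-.12,.112),(0,0,.112)):print(n,w2px(p,V(*n)).round(1)*1.25)
```

```text
[ 0.24163798 -0.20712811  0.22038984] [-0.91 -0.28 -0.65  1.2  -0.    0.78]
travel [-20.4 194.7   0.4] rot [ 0.   0.  -0.3]
[[ 0.993 -0.117 -0.    -0.264]
 [ 0.113  0.956 -0.27   0.197]
 [ 0.032  0.268  0.963 -0.298]
 [ 0.     0.     0.     1.   ]] 68.36380771249787
(-0.135, 0, 0.106) [681.75  285.625]
(-0.135, 0.055, 0.106) [699.5 204.5]
(-0.135, -0.055, 0.106) [666.   357.75]
(-0.095, 0.12, 0.112) [802.625  92.5  ]
(-0.095, -0.12, 0.112) [708.375 438.75 ]
(0, 0, 0.112) [893.125 288.   ]
```

>>> {"method": "play_rows", "body": {
  "moves": [
    {"delta_rot":[0,0,0],"travel":[-5,49,0],"hand":0.36},
    {"delta_rot":[0,0,0],"travel":[-10,98,0],"hand":0.36},
    {"delta_rot":[0,0,-0.3],"travel":[-15,147,0],"hand":0.36},
    {"delta_rot":[0,0,-0.3],"travel":[-20,195,0],"hand":0.36},
    {"delta_rot":[0,0,-0.3],"travel":[-20,195,0],"hand":0.36}
  ]
}}

```text
clock: 3.95
tool_pos: [0.4401, -0.2455, 0.2201]
tool_rot: [[0.099, 0.995, 0.002], [0.995, -0.099, -0.0], [-0.0, 0.002, -1.0]]
wrist_force: [-0.7, 0.5, -0.3]
width: 0.358
grip_force: 0.0
```

Run:
```python
from h import *
s=observe();print(s["tool_pos"],s["joint_positions"].round(2));delta(V(-.135,0,.14),Rz(-Z,X))
p=capture("wrist")
for n in((-.135,0,.106),(-.135,.055,.106),(-.135,-.055,.106),(-.095,.12,.112),(-.095,-.12,.112),(0,0,.112),(.095,.12,.112),(.095,-.12,.112)):
    q=w2px(p,V(*n));print(n,q.round(1));cv2.circle(p["img"],tuple(int(x) for x in q.round()),2,(255,0,0),-1)
save(p,"w2.png",s=1.25)
```

```text
[ 0.440079   -0.24546872  0.22013162] [-0.64  0.08 -0.33  1.15  0.    1.03]
travel [-5.6 -7.1 80.1] rot [0.1 0.  0.8]
(-0.135, 0, 0.106) [306.7 211.9]
(-0.135, 0.055, 0.106) [307.1 144.7]
(-0.135, -0.055, 0.106) [306.3 271.4]
(-0.095, 0.12, 0.112) [364.4  52.3]
(-0.095, -0.12, 0.112) [349.1 338.6]
(0, 0, 0.112) [472.3 216.3]
(0.095, 0.12, 0.112) [633.   56.7]
(0.095, -0.12, 0.112) [554.2 340.8]
```

View pics/w2.png

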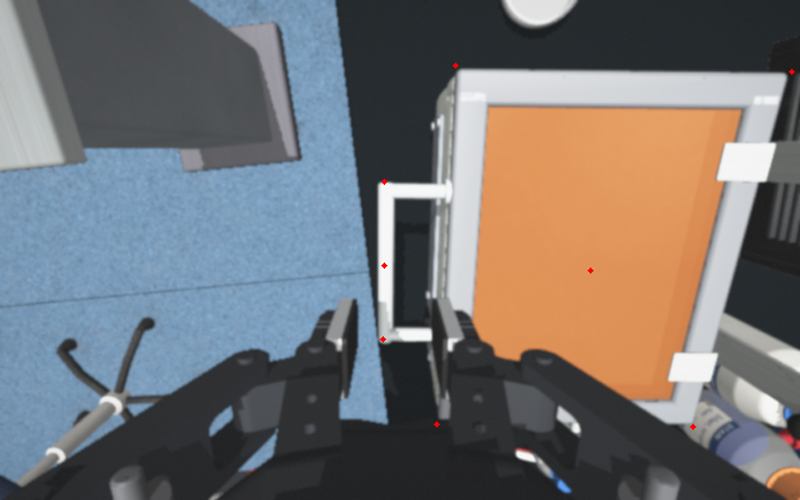

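The wrist view shows the bar as a white rod from (386,190) to (386,335), within about 2 mm of the prediction. The fingers are in line with it, so I go down.

>>> {"method": "play_rows", "body": {
  "moves": [
    {"delta_rot":[0,0,0.8],"travel":[-5,-5.5,30],"hand":0.36},
    {"delta_rot":[0,0,0.8],"travel":[-5,-5.5,60],"hand":0.36},
    {"delta_rot":[0,0,0.8],"travel":[-5,-5.5,90],"hand":0.36},
    {"delta_rot":[0,0,0.8],"travel":[-5,-5.5,111],"hand":0.36},
    {"delta_rot":[0,0,0.8],"travel":[-5,-5.5,111],"hand":0.36}
  ]
}}

```text
clock: 4.62
tool_pos: [0.4277, -0.2483, 0.1078]
tool_rot: [[0.117, 0.993, -0.004], [0.993, -0.117, 0.003], [0.003, -0.004, -1.0]]
wrist_force: [-0.5, -0.9, 0.2]
width: 0.363
grip_force: 0.0
```

Run:
```python
from h import *
s=observe();print(s["tool_pos"],s["wrist_force"]);delta(V(-.1335,0,.109),Rz(-Z,X))
```

```text
[ 0.42769926 -0.24829466  0.10777092] [-0.52376919 -0.9001503   0.15822141]
travel [-1.4  6.6 -1.3] rot [-0.2 -0.2 -0.3]
```

>>> {"method": "play_rows", "body": {
  "moves": [
    {"delta_rot":[0,0,-0.3],"travel":[-1,6,-1],"hand":0.36},
    {"delta_rot":[0,0,-0.3],"travel":[-1,6,-1],"hand":0.36},
    {"delta_rot":[0,0,-0.3],"travel":[-1,6,-1],"hand":0.36}
  ]
}}

```text
clock: 5.0
tool_pos: [0.4363, -0.2528, 0.1113]
tool_rot: [[0.113, 0.994, 0.002], [0.994, -0.113, -0.001], [-0.001, 0.002, -1.0]]
wrist_force: [0.2, -0.0, -0.0]
width: 0.356
grip_force: 0.0
```

>>> {"method": "play_rows", "body": {
  "moves": [
    {"delta_rot":[0,0,0],"travel":[0,0,0],"hand":0.1},
    {"delta_rot":[0,0,0],"travel":[0,0,0],"hand":0.1},
    {"delta_rot":[0,0,0],"travel":[0,0,0],"hand":0.05},
    {"delta_rot":[0,0,0],"travel":[0,0,0],"hand":0.05}
  ],
  "squeeze": 25
}}

```text
clock: 5.5
tool_pos: [0.4337, -0.2523, 0.1105]
tool_rot: [[0.113, 0.994, -0.004], [0.994, -0.113, -0.0], [-0.001, -0.004, -1.0]]
wrist_force: [-5.1, 0.3, 4.7]
width: 0.103
grip_force: 24.4
```

Run:
```python
from h import *
s=observe();print(s);delta(V(-.1335,0,.109),Rz(-Z,X))
```

```text
{'clock': 5.5, 'joint_positions': array([-0.65427144,  0.18523632, -0.46848584,  0.92019753, -0.00267566,
        1.03014036]), 'qvel': array([-2.35775972e-03, -2.26161517e-03, -3.21447066e-04, -9.94003050e-04,
        9.40760564e-05, -1.13236481e-03]), 'joint_efforts': array([  1.17155693, -32.89153576,  25.51077068,  -1.54009636,
         0.81312831,   0.03534321]), 'tool_pos': array([ 0.43370439, -0.25225811,  0.11052321]), 'tool_rot': array([[ 1.13365639e-01,  9.93544849e-01, -4.10670868e-03],
       [ 9.93553099e-01, -1.13367499e-01, -2.22300999e-04],
       [-6.86433303e-04, -4.05503184e-03, -9.99991543e-01]]), 'wrist_force': array([-5.13124168,  0.27951474,  4.70999769]), 'torque': array([0.02025341, 0.97744844, 0.02680327]), 'grip_force': 24.38007742166519, 'width': 0.10258485414737867}
travel [1.8 0.1 1.5] rot [-0.2  0.  -0.1]
```

>>> {"method": "play_rows", "body": {
  "moves": [
    {"delta_rot":[0,0,0],"travel":[0,-1,-14],"hand":0.05},
    {"delta_rot":[0,0,0],"travel":[0,0.5,-27.5],"hand":0.05},
    {"delta_rot":[0,0,0],"travel":[0,3,-41],"hand":0.05},
    {"delta_rot":[0,0,0],"travel":[0,6,-54.5],"hand":0.05},
    {"delta_rot":[0,0,0],"travel":[0,10,-67.5],"hand":0.05}
  ],
  "squeeze": 30
}}

```text
clock: 6.12
tool_pos: [0.4453, -0.2535, 0.1786]
tool_rot: [[0.113, 0.994, -0.001], [0.994, -0.113, -0.0], [-0.0, -0.001, -1.0]]
wrist_force: [0.5, -1.9, -6.4]
width: 0.1
grip_force: 29.2
```

>>> {"method": "play_rows", "body": {
  "moves": [
    {"delta_rot":[0,0,0],"travel":[0,6.5,-17],"hand":0.05},
    {"delta_rot":[0,0,0],"travel":[0,14.5,-34],"hand":0.05},
    {"delta_rot":[0,0,0],"travel":[0,24,-49.5],"hand":0.05},
    {"delta_rot":[0,0,0],"travel":[0,34.5,-65],"hand":0.05},
    {"delta_rot":[0,0,0],"travel":[0,46,-79],"hand":0.05}
  ]
}}

```text
clock: 6.75
tool_pos: [0.4888, -0.2582, 0.2576]
tool_rot: [[0.113, 0.994, -0.006], [0.994, -0.113, 0.0], [-0.0, -0.006, -1.0]]
wrist_force: [-6.1, -1.3, -2.2]
width: 0.097
grip_force: 29.2
```

>>> {"method": "play_rows", "body": {
  "moves": [
    {"delta_rot":[0,0,0],"travel":[0,12.5,-13.5],"hand":0.05},
    {"delta_rot":[0,0,0],"travel":[0,26.5,-25.5],"hand":0.05},
    {"delta_rot":[0,0,0],"travel":[0,41,-36.5],"hand":0.05},
    {"delta_rot":[0,0,0],"travel":[0,56.5,-46.5],"hand":0.05},
    {"delta_rot":[0,0,0],"travel":[0,73,-55],"hand":0.05}
  ]
}}

```text
clock: 7.38
tool_pos: [0.5618, -0.2663, 0.3157]
tool_rot: [[0.113, 0.994, -0.003], [0.994, -0.113, -0.0], [-0.001, -0.003, -1.0]]
wrist_force: [-8.6, 0.4, 7.4]
width: 0.101
grip_force: 30.3
```

Run:
```python
from h import *
s=observe();d=s["tool_pos"]-np.array([.4337,-.2523,.1105]);print(s["tool_pos"],s["wrist_force"],"dx",d@X*1000,"dz",d[2]*1000,"dy",d@Y*1000)
x=-.230+d@X;z=.006+d[2];print("angle",np.pi-np.arctan2(z,x)-np.arctan2(6,230),np.hypot(x,z))
p=capture("top")
for m in masks_of(p,"cover")[:2]:
  v,u=np.nonzero(m["mask"]);w=px2w(p,u,v);print(m["conf"],m["box"],np.percentile(w,[3,97],axis=0).round(3))
p=capture("side")
save(p,"s2.png",(300,140,160,150),4)
```

```text
[ 0.56179077 -0.26634262  0.31568023] [-8.56802504  0.36441597  7.42613833] dx 128.8574850943547 dz 205.18022940612178 dy 0.4354849838863559
angle 1.0980577302815866 0.234151441621573
0.66 [378.1, 194.1, 41.2, 18.6] [[ 0.553 -0.388  0.112]
 [ 0.661 -0.234  0.315]]
```

View pics/s2.png

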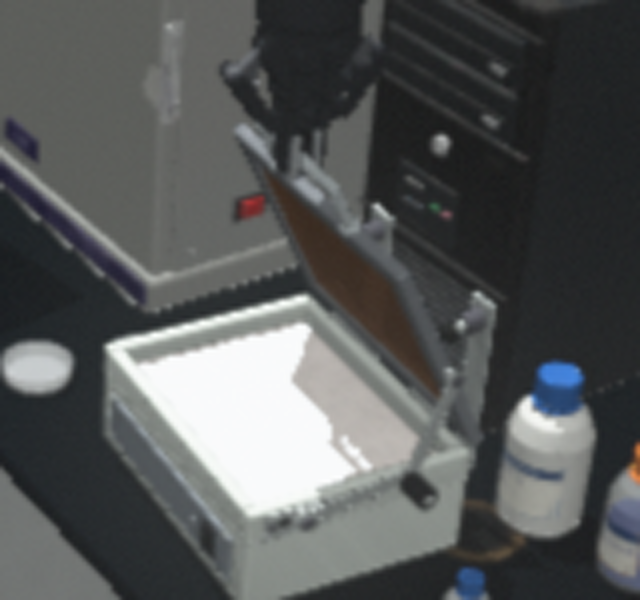

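The side view shows the cover at about 1.1 rad, in the gripper at (300,150), with the knuckle at (420,490) unfolding and the bottle standing clear. I am pressing radially inward by a few mm, so I raise the path.

>>> {"method": "play_rows", "body": {
  "moves": [
    {"delta_rot":[0,0,0],"travel":[0,2,-4],"hand":0.05},
    {"delta_rot":[0,0,0],"travel":[0,6,-7],"hand":0.05},
    {"delta_rot":[0,0,0],"travel":[0,11,-9.5],"hand":0.05},
    {"delta_rot":[0,0,0],"travel":[0,16,-12],"hand":0.05},
    {"delta_rot":[0,0,0],"travel":[0,21,-14],"hand":0.05}
  ]
}}

```text
clock: 8.15
tool_pos: [0.5849, -0.2689, 0.3258]
tool_rot: [[0.113, 0.994, -0.0], [0.994, -0.113, 0.001], [0.001, -0.0, -1.0]]
wrist_force: [-4.6, 1.8, 2.7]
width: 0.104
grip_force: 29.9
```

```bash
cat > st.py <<'E'
from h import *
s=observe();d=s["tool_pos"]-np.array([.4337,-.2523,.1105]);f=s["wrist_force"]
x=-.230+d@X;z=.006+d[2];a=np.arctan2(z,-x)
print("dx %.1f dz %.1f a %.3f r %.1f Frad %.1f Ftan %.1f Fy %.1f"%(d@X*1e3,d[2]*1e3,a-.026,np.hypot(x,z)*1e3,-f@X*np.cos(a)+f[2]*np.sin(a),f@X*np.sin(a)+f[2]*np.cos(a),f@Y))
E
python3 st.py
```

```text
dx 152.1 dz 215.3 a 1.206 r 234.6 Frad 4.1 Ftan -3.6 Fy 1.3
```

>>> {"method": "play_rows", "body": {
  "moves": [
    {"delta_rot":[0,0,0],"travel":[0,4,-2.5],"hand":0.05},
    {"delta_rot":[0,0,0],"travel":[0,8,-4],"hand":0.05},
    {"delta_rot":[0,0,0],"travel":[0,12,-5],"hand":0.05},
    {"delta_rot":[0,0,0],"travel":[0,16,-6],"hand":0.05},
    {"delta_rot":[0,0,0],"travel":[0,20,-7],"hand":0.05}
  ]
}}

```text
clock: 8.78
tool_pos: [0.6047, -0.2711, 0.3324]
tool_rot: [[0.113, 0.994, -0.0], [0.994, -0.113, 0.001], [0.001, -0.001, -1.0]]
wrist_force: [-0.6, 4.1, -5.2]
width: 0.103
grip_force: 29.2
```

```bash
python3 st.py
```

```text
dx 172.0 dz 221.9 a 1.296 r 235.2 Frad -4.8 Ftan -2.3 Fy 4.1
```

>>> {"method": "play_rows", "body": {
  "moves": [
    {"delta_rot":[0,0,0],"travel":[0,2,1],"hand":0.05},
    {"delta_rot":[0,0,0],"travel":[0,4,1],"hand":0.05},
    {"delta_rot":[0,0,0],"travel":[0,6,1],"hand":0.05},
    {"delta_rot":[0,0,0],"travel":[0,6,1],"hand":0.05}
  ]
}}

```text
clock: 9.28
tool_pos: [0.6112, -0.2719, 0.3341]
tool_rot: [[0.112, 0.994, 0.003], [0.994, -0.112, -0.0], [0.0, 0.003, -1.0]]
wrist_force: [-0.8, 5.5, 1.8]
width: 0.106
grip_force: 29.8
```

```bash
python3 st.py
```

```text
dx 178.5 dz 223.6 a 1.324 r 235.3 Frad 2.1 Ftan -1.0 Fy 5.4
```

>>> {"method": "play_rows", "body": {
  "moves": [
    {"delta_rot":[0,0,0],"travel":[1,1.5,0],"hand":0.05},
    {"delta_rot":[0,0,0],"travel":[2,3,0],"hand":0.05},
    {"delta_rot":[0,0,0],"travel":[2,4.5,-0.5],"hand":0.05},
    {"delta_rot":[0,0,0],"travel":[2,4.5,-0.5],"hand":0.05}
  ]
}}

```text
clock: 9.78
tool_pos: [0.6156, -0.2723, 0.3348]
tool_rot: [[0.114, 0.994, 0.003], [0.994, -0.114, -0.004], [-0.004, 0.003, -1.0]]
wrist_force: [-3.5, 1.8, 4.9]
width: 0.105
grip_force: 30.6
```

```bash
python3 st.py
```

```text
dx 183.0 dz 224.3 a 1.343 r 235.1 Frad 5.5 Ftan -2.6 Fy 1.4
```

>>> {"method": "play_rows", "body": {
  "moves": [
    {"delta_rot":[0,0,0],"travel":[0,1,-1],"hand":0.05},
    {"delta_rot":[0,0,0],"travel":[0,2,-2],"hand":0.05},
    {"delta_rot":[0,0,0],"travel":[0,3,-2.5],"hand":0.05},
    {"delta_rot":[0,0,0],"travel":[0,3,-2.5],"hand":0.05}
  ]
}}

```text
clock: 10.28
tool_pos: [0.6179, -0.2725, 0.3353]
tool_rot: [[0.114, 0.994, -0.0], [0.994, -0.114, -0.003], [-0.003, 0.0, -1.0]]
wrist_force: [-4.7, -1.7, 5.3]
width: 0.099
grip_force: 30.5
```

```bash
python3 st.py
```

```text
dx 185.3 dz 224.8 a 1.354 r 235.1 Frad 6.0 Ftan -3.4 Fy -2.2
```

>>> {"method": "play_rows", "body": {
  "moves": [
    {"delta_rot":[0,0,0],"travel":[0,1,-1],"hand":0.05},
    {"delta_rot":[0,0,0],"travel":[0,2,-2],"hand":0.05},
    {"delta_rot":[0,0,0],"travel":[0,3,-3],"hand":0.05},
    {"delta_rot":[0,0,0],"travel":[0,3,-3],"hand":0.05}
  ]
}}

```text
clock: 10.78
tool_pos: [0.6201, -0.2727, 0.3358]
tool_rot: [[0.114, 0.993, -0.004], [0.993, -0.114, -0.002], [-0.002, -0.004, -1.0]]
wrist_force: [-4.8, -2.6, -2.3]
width: 0.1
grip_force: 29.9
```

```bash
python3 st.py
python3 - <<'E'
from h import *
p=capture("side");save(p,"s3.png",(360,170,80,100),6)
for n,q in(("barrel locked",(.009,-.145,.142)),("foot",(-.055,-.125,.086))): print(n,(w2px(p,V(*q))-[360,170])*6)
E
```

```text
dx 187.5 dz 225.3 a 1.363 r 235.2 Frad -1.5 Ftan -4.8 Fy -3.2
barrel locked [233.36057434 496.01846242]
foot [ 86.2045216  599.22398735]
```

View pics/s3.png

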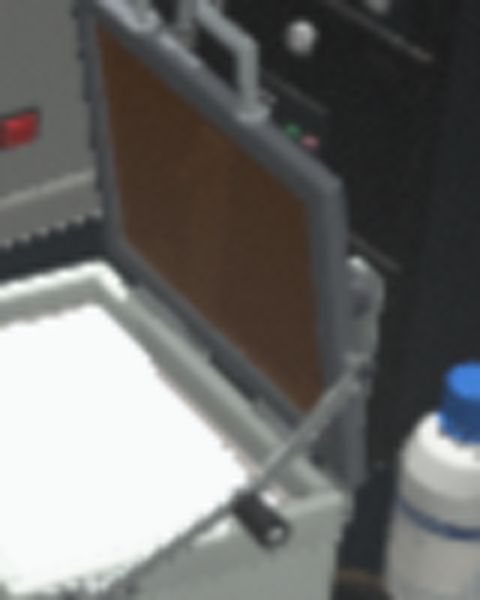

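The crop shows the strips almost in line, with the barrel at (262,518). It is not yet past straight, so I go on in small steps.

>>> {"method": "play_rows", "body": {
  "moves": [
    {"delta_rot":[0,0,0],"travel":[0,1,0],"hand":0.05},
    {"delta_rot":[0,0,0],"travel":[0,2,0],"hand":0.05},
    {"delta_rot":[0,0,0],"travel":[0,2,0],"hand":0.05}
  ]
}}

```text
clock: 11.2
tool_pos: [0.6218, -0.2729, 0.3361]
tool_rot: [[0.114, 0.993, -0.004], [0.993, -0.114, -0.002], [-0.002, -0.004, -1.0]]
wrist_force: [-4.7, -2.4, -1.1]
width: 0.102
grip_force: 30.0
```

```bash
python3 st.py
cat > bar.py <<'E'
from h import *
p=capture("side")
v,u=np.mgrid[0:400,0:640];w=px2w(p,u,v)-C
vx,vy,vz=w@X,w@Y,w[...,2]
m=(p["depth"]>0)&(vy<-.127)&(vy>-.165)&(vz>.02)&(vz<.2)&(vx>-.09)&(vx<.085)&(p["img"].max(-1)<75)
k,l,s,c=cv2.connectedComponentsWithStats(m.astype(np.uint8))
i=1+np.argmax(s[1:,4]);g=l==i;print("barrel px",c[i].round(1),s[i,4],"v",np.median(vx[g]).round(4),np.median(vy[g]).round(4),np.median(vz[g]).round(4))
E
python3 bar.py
```

```text
dx 189.3 dz 225.6 a 1.371 r 235.2 Frad -0.4 Ftan -4.5 Fy -2.9
barrel px [402.2 255.6] 32 v 0.0188 -0.1468 0.1309
```

>>> {"method": "play_rows", "body": {
  "moves": [
    {"delta_rot":[0,0,0],"travel":[0,1,0],"hand":0.05},
    {"delta_rot":[0,0,0],"travel":[0,2,0],"hand":0.05},
    {"delta_rot":[0,0,0],"travel":[0,2,0],"hand":0.05}
  ]
}}

```text
clock: 11.62
tool_pos: [0.6237, -0.2731, 0.3366]
tool_rot: [[0.114, 0.993, -0.004], [0.993, -0.114, -0.002], [-0.002, -0.004, -1.0]]
wrist_force: [-6.0, -2.2, 0.5]
width: 0.102
grip_force: 30.0
```

```bash
python3 st.py; python3 bar.py
```

```text
dx 191.2 dz 226.1 a 1.379 r 235.3 Frad 1.4 Ftan -5.6 Fy -2.9
barrel px [402.1 255.2] 30 v 0.0179 -0.1481 0.1332
```

>>> {"method": "play_rows", "body": {
  "moves": [
    {"delta_rot":[0,0,0],"travel":[0,1,-0.5],"hand":0.05},
    {"delta_rot":[0,0,0],"travel":[0,2,-0.5],"hand":0.05},
    {"delta_rot":[0,0,0],"travel":[0,2,-0.5],"hand":0.05}
  ]
}}

```text
clock: 12.05
tool_pos: [0.6256, -0.2733, 0.3368]
tool_rot: [[0.114, 0.993, -0.005], [0.993, -0.114, -0.002], [-0.002, -0.005, -1.0]]
wrist_force: [-7.0, -3.2, 0.8]
width: 0.101
grip_force: 30.0
```

```bash
python3 st.py; python3 bar.py
```

```text
dx 193.0 dz 226.3 a 1.387 r 235.3 Frad 1.8 Ftan -6.4 Fy -4.0
barrel px [402.1 255.2] 30 v 0.0166 -0.1515 0.1338
```

>>> {"method": "play_rows", "body": {
  "moves": [
    {"delta_rot":[0,0,0],"travel":[-0.5,1,0],"hand":0.05},
    {"delta_rot":[0,0,0],"travel":[-1,2,0],"hand":0.05},
    {"delta_rot":[0,0,0],"travel":[-1,2,0],"hand":0.05}
  ]
}}

```text
clock: 12.48
tool_pos: [0.6275, -0.2736, 0.3372]
tool_rot: [[0.113, 0.994, -0.004], [0.994, -0.113, 0.0], [-0.0, -0.004, -1.0]]
wrist_force: [-9.4, -0.0, 2.4]
width: 0.098
grip_force: 30.1
```

```bash
python3 st.py; python3 bar.py
```

```text
dx 195.0 dz 226.7 a 1.395 r 235.3 Frad 3.7 Ftan -8.9 Fy -1.1
barrel px [399.5 251.7] 28 v 0.0097 -0.1477 0.1467
```

The barrel has jumped to the locked place (0.010, z 0.147). I relax and let go.

>>> {"method": "play_rows", "body": {
  "moves": [
    {"delta_rot":[0,0,0],"travel":[0,-1,-0.5],"hand":0.05},
    {"delta_rot":[0,0,0],"travel":[0,-2.5,-0.5],"hand":0.05},
    {"delta_rot":[0,0,0],"travel":[0,-3,-0.5],"hand":0.05}
  ]
}}

```text
clock: 12.9
tool_pos: [0.625, -0.2733, 0.3369]
tool_rot: [[0.113, 0.994, -0.004], [0.994, -0.113, 0.0], [0.0, -0.004, -1.0]]
wrist_force: [-4.4, -1.3, -2.7]
width: 0.099
grip_force: 29.7
```

```bash
python3 st.py; python3 bar.py
```

```text
dx 192.5 dz 226.4 a 1.385 r 235.4 Frad -2.0 Ftan -4.6 Fy -1.8
barrel px [398.8 250.9] 29 v 0.0068 -0.1477 0.1504
```

>>> {"method": "play_rows", "body": {
  "moves": [
    {"delta_rot":[0,0,0],"travel":[0,-1,0],"hand":0.05},
    {"delta_rot":[0,0,0],"travel":[0,-2,0],"hand":0.05},
    {"delta_rot":[0,0,0],"travel":[0,-2.5,0],"hand":0.05}
  ]
}}

```text
clock: 13.32
tool_pos: [0.6242, -0.2732, 0.3369]
tool_rot: [[0.113, 0.994, 0.0], [0.994, -0.113, 0.0], [0.0, 0.0, -1.0]]
wrist_force: [3.9, -4.3, -13.6]
width: 0.102
grip_force: 29.0
```

>>> {"method": "play_rows", "body": {
  "moves": [
    {"delta_rot":[0,0,0],"travel":[0,0,0],"hand":0.4},
    {"delta_rot":[0,0,0],"travel":[0,0,0],"hand":0.4},
    {"delta_rot":[0,0,0],"travel":[0,0,-20],"hand":0.4},
    {"delta_rot":[0,0,0],"travel":[0,0,-60],"hand":0.4},
    {"delta_rot":[0,0,0],"travel":[0,0,-60],"hand":0.4}
  ]
}}

```text
clock: 13.95
tool_pos: [0.6253, -0.2731, 0.4056]
tool_rot: [[0.112, 0.994, 0.01], [0.994, -0.112, -0.005], [-0.003, 0.011, -1.0]]
wrist_force: [-0.5, 0.2, -0.2]
width: 0.403
grip_force: 0.0
```

```bash
python3 st.py; python3 bar.py
python3 - <<'E'
from h import *
p=capture("side");save(p,"s4.png",(340,130,110,140),4)
t=np.radians(15)
R=Rz(np.sin(t)*X-np.cos(t)*Z,Y)
s=observe()
for P in (np.array([.446,.086,.13]),):
    delta(P,R)
E
```

```text
dx 192.8 dz 295.1 a 1.422 r 303.4 Frad -0.1 Ftan -0.5 Fy 0.2
barrel px [398.8 250.8] 26 v 0.0058 -0.1465 0.1514
travel [ 336.6 -218.5  269.8] rot [-11.6 -11.5 -89.5]
```

View pics/s4.png

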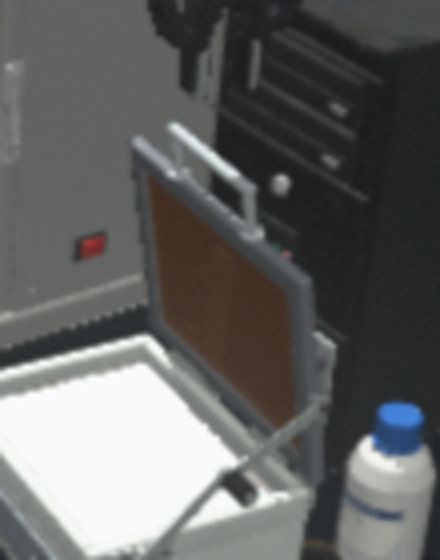

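The stay is bent past straight, with the barrel at (237,485), and the cover stands alone. Now for the dish.

```bash
cat >> h.py <<'E'
T=np.radians(12);RT=Rz(np.sin(T)*X-np.cos(T)*Z,Y)
D=np.array([.447,.085,0])
E
python3 - <<'E'
from h import *
delta(D-.004*X+.10*Z,RT)
E
```

```text
travel [ 335.7 -221.5  299.8] rot [ -9.3  -9.2 -89.7]
```

>>> {"method": "play_rows", "body": {
  "moves": [
    {"delta_rot":[-1,-1,-10],"travel":[20,-45,0],"hand":0.6},
    {"delta_rot":[-2,-2,-20],"travel":[60,-80,10],"hand":0.8},
    {"delta_rot":[-3,-3,-30],"travel":[105,-115,35],"hand":0.82},
    {"delta_rot":[-4,-4,-40],"travel":[150,-145,65],"hand":0.82},
    {"delta_rot":[-5,-5,-50],"travel":[195,-175,95],"hand":0.82}
  ]
}}

```text
clock: 14.68
tool_pos: [0.47, -0.0575, 0.3022]
tool_rot: [[-0.687, 0.718, 0.107], [0.718, 0.694, -0.052], [-0.112, 0.041, -0.993]]
wrist_force: [1.1, -0.1, 0.7]
width: 0.823
grip_force: 0.0
```

Run:
```python
from h import *
delta(D-.004*X+.10*Z,RT)
```

```text
travel [143.8  71.6 190.4] rot [ -4.1  -4.5 -39.4]
```

>>> {"method": "play_rows", "body": {
  "moves": [
    {"delta_rot":[-1,-1,-10],"travel":[36,18,48],"hand":0.82},
    {"delta_rot":[-2,-2,-20],"travel":[72,36,95],"hand":0.82},
    {"delta_rot":[-3,-3.4,-30],"travel":[108,54,143],"hand":0.82},
    {"delta_rot":[-4.1,-4.5,-39.4],"travel":[143,71,180],"hand":0.82},
    {"delta_rot":[-4.1,-4.5,-39.4],"travel":[143,71,180],"hand":0.82}
  ]
}}

```text
clock: 15.3
tool_pos: [0.438, 0.0848, 0.107]
tool_rot: [[-0.974, 0.114, 0.195], [0.111, 0.994, -0.024], [-0.197, -0.002, -0.98]]
wrist_force: [-1.6, 1.0, -0.3]
width: 0.821
grip_force: 0.0
```

>>> {"method": "play_rows", "body": {
  "moves": [
    {"delta_rot":[0,0,0],"travel":[0,0,0],"hand":0.82}
  ]
}}

```text
clock: 15.42
tool_pos: [0.4449, 0.0833, 0.1124]
tool_rot: [[-0.971, 0.118, 0.207], [0.116, 0.993, -0.025], [-0.208, -0.0, -0.978]]
wrist_force: [-0.2, 0.9, 0.2]
width: 0.822
grip_force: 0.0
```

Run:
```python
from h import *
s=observe();print(s["tool_pos"],s["joint_positions"].round(2));delta(D-.004*X+.10*Z,RT)
p=capture("wrist");save(p,"w3.png")
for m in masks_of(p,"dish")[:3]:
  v,u=np.nonzero(m["mask"]);w=px2w(p,u,v);print(m["conf"],m["box"],np.median(w,0).round(4),np.percentile(w,[3,97],axis=0).round(3).tolist())
  cn=np.stack([u,v],1).astype(np.float32);c=cv2.minEnclosingCircle(cn)[0]
  o=px2w(p,[c[0]],[c[1]],np.zeros(1))[0];q=px2w(p,[c[0]],[c[1]],np.ones(1))[0];print("ray@z.012",(o+(q-o)*(.012-o[2])/(q[2]-o[2])).round(4))
print(w2px(p,D+.016*Z))
```

```text
[0.44494768 0.08333274 0.11244576] [ 0.07 -0.02 -0.72  0.67 -0.04  0.18]
travel [ 4.7  1.9 11.7] rot [-0.1  0.  -0.3]
0.83 [153.0, 210.4, 75.7, 67.5] [ 0.4817 -0.0267  0.0131] [[0.459, -0.054, 0.005], [0.512, 0.002, 0.014]]
ray@z.012 [ 0.4815 -0.0248  0.012 ]
0.69 [278.5, 152.3, 84.7, 75.7] [0.446  0.0884 0.0156] [[0.42, 0.061, 0.012], [0.475, 0.115, 0.017]]
ray@z.012 [0.447  0.0882 0.012 ]
[318.31175901 189.71022238]
```

View pics/w3.png

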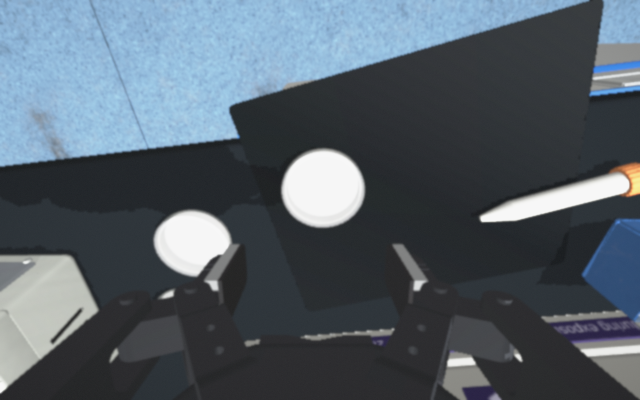

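The wrist view shows the chosen dish at (323,188) on the mat, centred between the fingers; the neighbour is at (192,242) and the tube at (560,200).

Run:
```python
from h import *
D=np.array([.4465,.0875,0])
for z in(.04,.025):delta(D-.004*X+z*Z,RT)
```

```text
travel [20.2  4.5 71.2] rot [-0.1  0.2 -0.4]
travel [23.3  4.5 85.8] rot [-0.1  0.2 -0.4]
```

>>> {"method": "play_rows", "body": {
  "moves": [
    {"delta_rot":[0,0,0],"travel":[8,4.5,25],"hand":0.82},
    {"delta_rot":[0,0,0],"travel":[14,4.5,48],"hand":0.82},
    {"delta_rot":[0,0,0],"travel":[20,4.5,71],"hand":0.82},
    {"delta_rot":[0,0,0],"travel":[20,4.5,71],"hand":0.82},
    {"delta_rot":[0,0,0],"travel":[20,4.5,71],"hand":0.82}
  ]
}}

```text
clock: 16.15
tool_pos: [0.442, 0.088, 0.0399]
tool_rot: [[-0.971, 0.119, 0.209], [0.116, 0.993, -0.025], [-0.21, 0.0, -0.978]]
wrist_force: [1.0, 0.8, 0.7]
width: 0.818
grip_force: 0.0
```

Run:
```python
from h import *
D=np.array([.4465,.0875,0])
s=observe();print(s["tool_pos"],s["wrist_force"],s["joint_positions"].round(2))
for z in(.027,.025):delta(D-.004*X+z*Z,RT)
p=capture("wrist");save(p,"w4.png")
```

```text
[0.44203584 0.08803618 0.03989446] [1.02190367 0.82769958 0.68473247] [ 0.08  0.09 -0.8   0.47 -0.04  0.19]
travel [ 2.2 -0.  12.7] rot [-0.1  0.1 -0.4]
travel [ 2.6 -0.  14.7] rot [-0.1  0.1 -0.4]
```

Now I feel downward for the mat.

>>> {"method": "play_rows", "body": {
  "moves": [
    {"delta_rot":[0,0,0],"travel":[1.5,0,6],"hand":0.82},
    {"delta_rot":[0,0,0],"travel":[2.5,0,12],"hand":0.82},
    {"delta_rot":[0,0,0],"travel":[3,0,15],"hand":0.82},
    {"delta_rot":[0,0,0],"travel":[3,0,15],"hand":0.82}
  ]
}}

```text
clock: 16.7
tool_pos: [0.4398, 0.0884, 0.0226]
tool_rot: [[-0.972, 0.117, 0.205], [0.115, 0.993, -0.025], [-0.206, -0.0, -0.979]]
wrist_force: [-0.2, 0.4, 0.3]
width: 0.822
grip_force: 0.0
```

>>> {"method": "play_rows", "body": {
  "moves": [
    {"delta_rot":[0,0,0],"travel":[0.4,0,2],"hand":0.82},
    {"delta_rot":[0,0,0],"travel":[0.8,0,4],"hand":0.82},
    {"delta_rot":[0,0,0],"travel":[0.8,0,4],"hand":0.82}
  ]
}}

```text
clock: 17.08
tool_pos: [0.4402, 0.0884, 0.0188]
tool_rot: [[-0.972, 0.118, 0.205], [0.115, 0.993, -0.025], [-0.207, -0.0, -0.978]]
wrist_force: [0.0, -0.2, 0.2]
width: 0.82
grip_force: 0.0
```

>>> {"method": "play_rows", "body": {
  "moves": [
    {"delta_rot":[0,0,0],"travel":[-0.2,0,-1],"hand":0.72},
    {"delta_rot":[0,0,0],"travel":[-0.2,0,-1],"hand":0.66},
    {"delta_rot":[0,0,0],"travel":[-0.2,0,-1],"hand":0.62},
    {"delta_rot":[0,0,0],"travel":[-0.2,0,-1],"hand":0.62}
  ],
  "squeeze": 20
}}

```text
clock: 17.58
tool_pos: [0.4409, 0.0885, 0.0209]
tool_rot: [[-0.971, 0.117, 0.207], [0.115, 0.993, -0.024], [-0.208, -0.0, -0.978]]
wrist_force: [-3.1, 0.6, 8.4]
width: 0.665
grip_force: 21.0
```

>>> {"method": "play_rows", "body": {
  "moves": [
    {"delta_rot":[0,0,0],"travel":[-0.6,0,-3],"hand":0.62},
    {"delta_rot":[0,0,0],"travel":[-8,0,-40],"hand":0.62},
    {"delta_rot":[0,0,0],"travel":[-16,0,-80],"hand":0.62},
    {"delta_rot":[0,0,0],"travel":[-16,0,-80],"hand":0.62}
  ]
}}

```text
clock: 18.08
tool_pos: [0.4428, 0.0888, 0.1052]
tool_rot: [[-0.97, 0.117, 0.214], [0.115, 0.993, -0.024], [-0.215, 0.001, -0.977]]
wrist_force: [1.1, 0.9, -0.9]
width: 0.665
grip_force: 21.9
```

Run:
```python
from h import *
s=observe();print(s["tool_pos"],s["wrist_force"],s["width"],s["grip_force"])
delta(V(-.012,.0,.20)-.004*X,RT)
delta(V(-.012,.0,.13)-.004*X,RT)
p=capture("side")
v,u=np.mgrid[0:400,0:640]
q=w2px(p,s["tool_pos"]).astype(int);print(q)
save(p,"s5.png",(int(q[0])-45,int(q[1])-35,90,70),6)
```

```text
[0.442755   0.08878618 0.10523058] [ 1.0509445   0.86842501 -0.86847367] 0.6647143324285446 21.89100363641046
travel [-165.7 -337.2  -61. ] rot [ 0.   0.4 -0.3]
travel [-150.6 -337.3    7.4] rot [ 0.   0.4 -0.3]
[280 195]
```

View pics/s5.png

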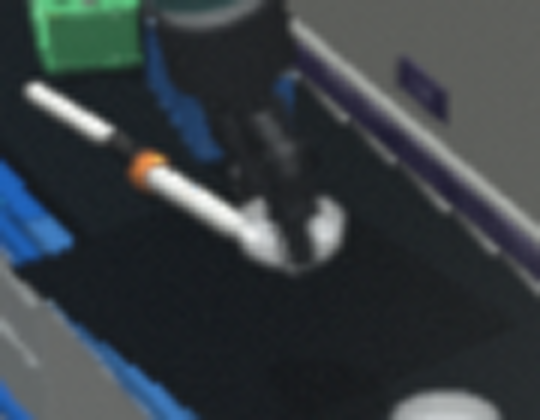

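The crop shows the dish held level between the fingers at (295,230). I carry it over to the tray.

>>> {"method": "play_rows", "body": {
  "moves": [
    {"delta_rot":[0,0,0],"travel":[-22,-20,-45],"hand":0.62},
    {"delta_rot":[0,0,0],"travel":[-48,-70,-61],"hand":0.62},
    {"delta_rot":[0,0,0],"travel":[-75,-125,-61],"hand":0.62},
    {"delta_rot":[0,0,0],"travel":[-102,-180,-61],"hand":0.62},
    {"delta_rot":[0,0,0],"travel":[-128,-235,-61],"hand":0.62}
  ]
}}

```text
clock: 18.75
tool_pos: [0.5228, -0.1596, 0.186]
tool_rot: [[-0.972, 0.118, 0.203], [0.115, 0.993, -0.023], [-0.205, 0.001, -0.979]]
wrist_force: [1.1, 0.2, 0.1]
width: 0.669
grip_force: 21.9
```

>>> {"method": "play_rows", "body": {
  "moves": [
    {"delta_rot":[0,0,0],"travel":[-19,-50,0],"hand":0.62},
    {"delta_rot":[0,0.4,-0.3],"travel":[-37,-102,0],"hand":0.62},
    {"delta_rot":[0,0.4,-0.3],"travel":[-37,-102,0],"hand":0.62},
    {"delta_rot":[0,0.4,-0.3],"travel":[-37,-102,0],"hand":0.62}
  ]
}}

```text
clock: 19.25
tool_pos: [0.5462, -0.2627, 0.1933]
tool_rot: [[-0.974, 0.113, 0.196], [0.111, 0.994, -0.021], [-0.197, 0.001, -0.98]]
wrist_force: [-0.0, 0.5, -0.3]
width: 0.665
grip_force: 22.0
```

Run:
```python
from h import *
s=observe();print(s["tool_pos"],s["wrist_force"],s["width"],s["joint_positions"].round(2))
for z in(.11,.098):delta(V(-.012,.0,z)-.004*X,RT)
```

```text
[ 0.54617177 -0.26270523  0.19325516] [-0.04192443  0.45545757 -0.25480922] 0.665384252906663 [-0.6   0.17 -0.31  0.92  0.09 -0.47]
travel [11.8 -0.6 82.6] rot [ 0.1 -0.7 -0. ]
travel [14.1 -0.6 94.3] rot [ 0.1 -0.7 -0. ]
```

>>> {"method": "play_rows", "body": {
  "moves": [
    {"delta_rot":[0,-0.7,0],"travel":[4,0,30],"hand":0.62},
    {"delta_rot":[0,-0.7,0],"travel":[8,0,58],"hand":0.62},
    {"delta_rot":[0,-0.7,0],"travel":[12,0,82],"hand":0.62},
    {"delta_rot":[0,-0.7,0],"travel":[12,0,82],"hand":0.62},
    {"delta_rot":[0,-0.7,0],"travel":[12,0,82],"hand":0.62}
  ]
}}

```text
clock: 19.88
tool_pos: [0.5523, -0.2633, 0.1133]
tool_rot: [[-0.971, 0.111, 0.211], [0.108, 0.994, -0.025], [-0.213, -0.001, -0.977]]
wrist_force: [0.5, 0.5, 0.3]
width: 0.665
grip_force: 22.0
```

>>> {"method": "play_rows", "body": {
  "moves": [
    {"delta_rot":[0,0,0],"travel":[0.6,0,3],"hand":0.62},
    {"delta_rot":[0,0,0],"travel":[1.2,0,6],"hand":0.62},
    {"delta_rot":[0,0,0],"travel":[1.6,0,8],"hand":0.62},
    {"delta_rot":[0,0,0],"travel":[1.6,0,8],"hand":0.62}
  ]
}}

```text
clock: 20.38
tool_pos: [0.5521, -0.2643, 0.1044]
tool_rot: [[-0.971, 0.113, 0.211], [0.11, 0.994, -0.025], [-0.212, -0.001, -0.977]]
wrist_force: [-0.1, -0.2, -0.1]
width: 0.667
grip_force: 22.0
```

>>> {"method": "play_rows", "body": {
  "moves": [
    {"delta_rot":[0,0,0],"travel":[0.4,0,2],"hand":0.62},
    {"delta_rot":[0,0,0],"travel":[0.8,0,4],"hand":0.62},
    {"delta_rot":[0,0,0],"travel":[0.8,0,4],"hand":0.62}
  ]
}}

```text
clock: 20.75
tool_pos: [0.5522, -0.2642, 0.1002]
tool_rot: [[-0.971, 0.112, 0.21], [0.11, 0.994, -0.025], [-0.212, -0.001, -0.977]]
wrist_force: [-0.0, -0.3, 0.1]
width: 0.666
grip_force: 22.0
```

>>> {"method": "play_rows", "body": {
  "moves": [
    {"delta_rot":[0,0,0],"travel":[0.2,0,1],"hand":0.62},
    {"delta_rot":[0,0,0],"travel":[0.4,0,2],"hand":0.62},
    {"delta_rot":[0,0,0],"travel":[0.4,0,2],"hand":0.62}
  ]
}}

```text
clock: 21.12
tool_pos: [0.5525, -0.2644, 0.0989]
tool_rot: [[-0.971, 0.112, 0.211], [0.11, 0.994, -0.025], [-0.213, -0.001, -0.977]]
wrist_force: [-0.6, 0.2, 3.1]
width: 0.664
grip_force: 23.4
```

>>> {"method": "play_rows", "body": {
  "moves": [
    {"delta_rot":[0,0,0],"travel":[0,0,0],"hand":0.9},
    {"delta_rot":[0,0,0],"travel":[0,0,0],"hand":0.9},
    {"delta_rot":[0,0,0],"travel":[0,0,0],"hand":0.9},
    {"delta_rot":[0,0,0],"travel":[-4,0,-20],"hand":0.9},
    {"delta_rot":[0,0,0],"travel":[-16,0,-80],"hand":0.9}
  ]
}}

```text
clock: 21.75
tool_pos: [0.548, -0.2621, 0.1763]
tool_rot: [[-0.973, 0.112, 0.203], [0.111, 0.994, -0.02], [-0.204, 0.003, -0.979]]
wrist_force: [0.7, 0.1, 1.3]
width: 0.9
grip_force: 0.0
```

```bash
cat >> h.py <<'E'
P35=np.radians(35);d35=np.sin(P35)*X-np.cos(P35)*Z;RP=Rz(d35,Y)
B=V(.0075,-.149,.145)
E
python3 bar.py
python3 - <<'E'
from h import *
s=observe();print(s["tool_pos"],s["wrist_force"],s["width"])
delta(B-.061*d35,RP)
p=capture("wrist");im=p["img"]
for m in masks_of(p,"dish")[:2]:
  v,u=np.nonzero(m["mask"]);w=px2w(p,u,v)-C;print(m["conf"],m["box"],"viewer xy z",np.median(w@X).round(4),np.median(w@Y).round(4),np.percentile(w[:,2],[5,50,95]).round(4))
q=w2px(p,B);print(q);save(p,"w6.png")
E
```

```text
barrel px [398.9 250.9] 32 v 0.0057 -0.1485 0.1514
[ 0.55440049 -0.26604473  0.18899593] [ 2.12042356 -1.33968734  6.79526114] 0.897410466101412
travel [  13.8 -147.1   -8.4] rot [ -0.3 -22.2   0.1]
0.95 [490.1, 111.2, 70.2, 66.1] viewer xy z -0.02 0.1995 [0.0087 0.0134 0.0146]
0.8 [272.4, 153.3, 88.1, 75.3] viewer xy z -0.0092 -0.0007 [0.091  0.0932 0.0942]
[ 78.61843978 250.22571866]
```

View pics/w6.png

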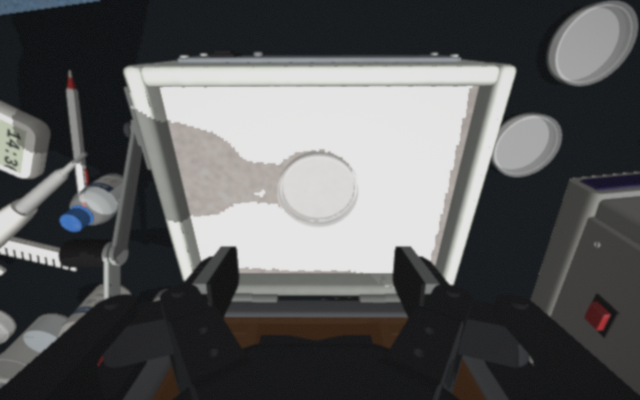

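The wrist view shows the dish flat on the glass at (318,187) and the barrel at about (85,252), with the strips up the viewer's right side. Now I shut the fingers and move in front of and above the barrel.

>>> {"method": "play_rows", "body": {
  "moves": [
    {"delta_rot":[0,-5,0],"travel":[20,-5,-30],"hand":0.5},
    {"delta_rot":[0,-12,0],"travel":[30,-40,-35],"hand":0},
    {"delta_rot":[-0.3,-18,0],"travel":[30,-85,-35],"hand":0},
    {"delta_rot":[-0.3,-22,0],"travel":[25,-125,-25],"hand":0},
    {"delta_rot":[-0.3,-22,0],"travel":[14,-147,-15],"hand":0}
  ]
}}

```text
clock: 22.52
tool_pos: [0.5154, -0.4089, 0.1892]
tool_rot: [[-0.822, 0.114, 0.558], [0.097, 0.994, -0.059], [-0.561, 0.006, -0.828]]
wrist_force: [0.4, 0.6, 0.4]
width: 0.002
grip_force: 0.0
```

>>> {"method": "play_rows", "body": {
  "moves": [
    {"delta_rot":[0,0,0],"travel":[0,0,0],"hand":0},
    {"delta_rot":[0,0,0],"travel":[0,0,0],"hand":0},
    {"delta_rot":[0,0,0],"travel":[0,0,0],"hand":0}
  ]
}}

```text
clock: 22.9
tool_pos: [0.5177, -0.4069, 0.1918]
tool_rot: [[-0.822, 0.109, 0.56], [0.093, 0.994, -0.058], [-0.563, 0.004, -0.827]]
wrist_force: [-0.7, -0.3, 0.1]
width: 0.002
grip_force: 0.0
```

```bash
python3 - <<'E'
from h import *
s=observe();print(s["tool_pos"],s["wrist_force"],s["width"],s["joint_positions"].round(2))
for k in(.061,.036,.031):delta(B-k*d35,RP)
p=capture("wrist")
v,u=np.mgrid[0:400,0:640];w=px2w(p,u,v)-C
a=np.stack([w@X,w@Y,w[...,2]],-1)
m=(p["depth"]>0)&(a[...,1]<-.128)&(a[...,1]>-.17)&(a[...,2]>.12)&(a[...,2]<.17)&(abs(a[...,0]-.01)<.03)&(p["img"].max(-1)<75)
k,l,st,c=cv2.connectedComponentsWithStats(m.astype(np.uint8));i=1+np.argmax(st[1:,4]);g=a[l==i]
print(st[i],c[i],np.percentile(g,[3,50,97],axis=0).round(4),w2px(p,B))
cv2.circle(p["img"],tuple(int(x) for x in w2px(p,B)),2,(255,0,0),-1);save(p,"w7.png")
E
python3 bar.py
```

```text
[ 0.51774294 -0.40691164  0.19181795] [-0.71060897 -0.2913383   0.13708744] 0.0023810517569154703 [-0.94  0.14 -0.46  0.54  0.43 -0.73]
travel [-6.1 -3.   0.3] rot [ 0.3 -0.8  0. ]
travel [-6.5 -3.1 25.3] rot [ 0.3 -0.8  0. ]
travel [-6.5 -3.1 30.3] rot [ 0.3 -0.8  0. ]
[297 227  40  21 538] [316.53717472 234.20074349] [[ 0.0019 -0.1575  0.1379]
 [ 0.0033 -0.145   0.1439]
 [ 0.0075 -0.1333  0.1506]] [310.9264697  238.80472279]
barrel px [398.9 250.9] 32 v 0.0062 -0.147 0.1508
```

```bash
sed -i 's/^B=V.*/B=V(.0095,-.148,.1425)/' h.py
python3 - <<'E'
from h import *
for k in(.041,.031):delta(B-k*d35,RP)
E
```

```text
travel [-6.2 -1.8 23.8] rot [ 0.3 -0.7  0. ]
travel [-6.3 -1.8 33.8] rot [ 0.3 -0.7  0. ]
```

>>> {"method": "play_rows", "body": {
  "moves": [
    {"delta_rot":[0.3,-0.7,0],"travel":[-6,-2,8],"hand":0},
    {"delta_rot":[0.3,-0.7,0],"travel":[-6,-2,16],"hand":0},
    {"delta_rot":[0.3,-0.7,0],"travel":[-6,-2,24],"hand":0},
    {"delta_rot":[0.3,-0.7,0],"travel":[-6,-2,28],"hand":0},
    {"delta_rot":[0.3,-0.7,0],"travel":[-6,-2,28],"hand":0}
  ]
}}

```text
clock: 23.62
tool_pos: [0.5381, -0.4121, 0.1714]
tool_rot: [[-0.815, 0.113, 0.569], [0.093, 0.994, -0.065], [-0.572, 0.0, -0.82]]
wrist_force: [0.4, -0.0, 0.4]
width: -0.003
grip_force: 0.0
```

>>> {"method": "play_rows", "body": {
  "moves": [
    {"delta_rot":[0,0,0],"travel":[0,0,2],"hand":0},
    {"delta_rot":[0,0,0],"travel":[0,0,4],"hand":0},
    {"delta_rot":[0,0,0],"travel":[0,0,6],"hand":0},
    {"delta_rot":[0,0,0],"travel":[0,0,8],"hand":0},
    {"delta_rot":[0,0,0],"travel":[0,0,8],"hand":0}
  ]
}}

```text
clock: 24.25
tool_pos: [0.5427, -0.4131, 0.1659]
tool_rot: [[-0.814, 0.114, 0.569], [0.092, 0.994, -0.066], [-0.573, -0.001, -0.819]]
wrist_force: [-2.2, 0.2, 3.7]
width: -0.002
grip_force: 2.3
```

```bash
python3 bar.py
python3 - <<'E'
from h import *
s=observe();print((s["tool_pos"]-B)@d35,s["wrist_force"]@d35,s["wrist_force"])
E
```

```text
barrel px [399.  251.7] 29 v -0.004 -0.1609 0.1592
-0.028834130259206673 -4.861202927791177 [-3.76060437  1.51345372  3.19885081]
```

>>> {"method": "play_rows", "body": {
  "moves": [
    {"delta_rot":[0,0,0],"travel":[0,0,2],"hand":0},
    {"delta_rot":[0,0,0],"travel":[0,0,4],"hand":0},
    {"delta_rot":[0,0,0],"travel":[0,0,6],"hand":0},
    {"delta_rot":[0,0,0],"travel":[0,0,6],"hand":0}
  ]
}}

```text
clock: 24.8
tool_pos: [0.5462, -0.4134, 0.1604]
tool_rot: [[-0.814, 0.113, 0.569], [0.092, 0.994, -0.066], [-0.573, -0.001, -0.82]]
wrist_force: [-2.0, 0.2, 0.9]
width: -0.004
grip_force: 1.1
```

```bash
cat > pr.py <<'E'
from h import *
s=observe();print((s["tool_pos"]-B)@d35*1e3,s["wrist_force"]@d35,s["wrist_force"])
E
python3 pr.py
```

```text
-22.240314948749095 -1.8592495721102917 [-1.97922379  0.20475102  0.87652396]
```

>>> {"method": "play_rows", "body": {
  "moves": [
    {"delta_rot":[0,0,0],"travel":[0,0,2],"hand":0},
    {"delta_rot":[0,0,0],"travel":[0,0,4],"hand":0},
    {"delta_rot":[0,0,0],"travel":[0,0,6],"hand":0},
    {"delta_rot":[0,0,0],"travel":[0,0,6],"hand":0}
  ]
}}

```text
clock: 25.3
tool_pos: [0.5497, -0.4134, 0.1554]
tool_rot: [[-0.814, 0.113, 0.569], [0.092, 0.994, -0.065], [-0.573, -0.0, -0.82]]
wrist_force: [-0.2, 0.6, -0.1]
width: -0.002
grip_force: 0.0
```

```bash
python3 pr.py; python3 bar.py
```

```text
-16.21415442022382 -0.06136470636304832 [-0.15903157  0.56858191 -0.08046164]
barrel px [401.6 255.1] 37 v 0.0125 -0.1577 0.14
```

>>> {"method": "play_rows", "body": {
  "moves": [
    {"delta_rot":[0,0,0],"travel":[0,0,-30],"hand":0},
    {"delta_rot":[0,0,0],"travel":[0,0,-80],"hand":0},
    {"delta_rot":[0,0,0],"travel":[0,0,-130],"hand":0.2},
    {"delta_rot":[0,0,0],"travel":[0,0,-150],"hand":0.4}
  ]
}}

```text
clock: 25.85
tool_pos: [0.4639, -0.4049, 0.2825]
tool_rot: [[-0.813, 0.114, 0.572], [0.09, 0.993, -0.07], [-0.576, -0.005, -0.818]]
wrist_force: [0.1, -0.8, -0.3]
width: 0.39
grip_force: 0.0
```

```bash
python3 bar.py
python3 - <<'E'
from h import *
for n in("side","top"):
  p=capture(n)
  v,u=np.mgrid[0:400,0:640];w=px2w(p,u,v)-C;a=np.stack([w@X,w@Y,w[...,2]],-1)
  # bar: above cover top edge
  m=(p["depth"]>0)&(abs(a[...,1])<.045)&(a[...,2]>.305)&(a[...,2]<.35)&(a[...,0]>.0)&(a[...,0]<.12)
  g=a[m];print(n,len(g),np.percentile(g,[10,50,90],axis=0).round(4))
  m=(p["depth"]>0)&(abs(a[...,1])<.09)&(a[...,2]>.15)&(a[...,2]<.27)&(a[...,0]>.03)&(a[...,0]<.12)
  g=a[m];
  if len(g)>20: c=np.polyfit(g[:,2],g[:,0],1);print(" cover x vs z",c, "angle",np.pi/2+np.arctan(c[0]))
s=observe();print(s["tool_pos"],s["joint_positions"].round(2))
for a in(1.33,1.38):
  pos=V(.0967-.2301*np.cos(a+.026),0,.1045+.2301*np.sin(a+.026));print(pos);delta(pos+.1*Z,Rz(-Z,X))
E
```

```text
barrel px [402.4 256.2] 32 v 0.0199 -0.1499 0.1287
side 77 [[ 0.048  -0.0314  0.3251]
 [ 0.0512  0.0039  0.3296]
 [ 0.0553  0.0415  0.3333]]
 cover x vs z [-0.22384349  0.12376069] angle 1.3505829405633831
top 71 [[ 0.048  -0.0369  0.325 ]
 [ 0.051  -0.0013  0.3288]
 [ 0.0555  0.0348  0.3345]]
 cover x vs z [-0.25825248  0.13165153] angle 1.3180658352267627
[ 0.46426545 -0.40458971  0.28023837] [-1.02 -0.01 -0.42  0.75  0.47 -0.81]
[ 0.6140529  -0.27085333  0.32931226]
travel [-195.2  149.5  -45.6] rot [27.3 27.6 86.9]
[ 0.62527862 -0.27212241  0.33148256]
travel [-205.7  149.5  -40.9] rot [27.3 27.6 86.9]
```

The barrel has dropped 26 mm, so the stay is broken; the cover stands by itself at about 1.34 rad with the bar at viewer x 0.0505. I rise and turn for the bar.

>>> {"method": "play_rows", "body": {
  "moves": [
    {"delta_rot":[2.8,2.8,9],"travel":[-20,0,-28],"hand":0.4},
    {"delta_rot":[5.6,5.6,18],"travel":[-40,0,-57],"hand":0.4},
    {"delta_rot":[8.4,8.4,27],"travel":[-60,0,-86],"hand":0.4},
    {"delta_rot":[11.3,11.3,36],"travel":[-86,0,-123],"hand":0.4},
    {"delta_rot":[14,14,45],"travel":[-86,0,-123],"hand":0.4}
  ]
}}

```text
clock: 26.62
tool_pos: [0.4662, -0.4047, 0.4328]
tool_rot: [[-0.541, 0.794, 0.277], [0.788, 0.593, -0.163], [-0.294, 0.13, -0.947]]
wrist_force: [-0.5, -0.0, -0.8]
width: 0.403
grip_force: 0.0
```

```bash
python3 bar.py
python3 - <<'E'
from h import *
s=observe();print(s["tool_pos"],s["joint_positions"].round(2));delta(V(.049,0,.43),Rz(-Z,X))
E
```

```text
barrel px [402.3 256.2] 30 v 0.0201 -0.1477 0.1287
[ 0.46665247 -0.40449314  0.43032857] [-0.86  0.02 -0.    1.25  0.11  0.1 ]
travel [ 25.4 197.3  19.8] rot [13.4 13.3 41.6]
```

>>> {"method": "play_rows", "body": {
  "moves": [
    {"delta_rot":[2.8,2.8,9],"travel":[5,40,4],"hand":0.4},
    {"delta_rot":[5.6,5.6,18],"travel":[10,80,8],"hand":0.4},
    {"delta_rot":[8.4,8.4,27],"travel":[15,120,12],"hand":0.4},
    {"delta_rot":[11.3,11.3,36],"travel":[21,160,16],"hand":0.4},
    {"delta_rot":[13.4,13.3,41.6],"travel":[25,197,20],"hand":0.4}
  ]
}}

```text
clock: 27.3
tool_pos: [0.6136, -0.2683, 0.4249]
tool_rot: [[0.107, 0.994, -0.004], [0.994, -0.107, 0.003], [0.003, -0.005, -1.0]]
wrist_force: [0.3, -0.5, 0.6]
width: 0.4
grip_force: 0.0
```

>>> {"method": "play_rows", "body": {
  "moves": [
    {"delta_rot":[0,0,0],"travel":[0,0,0],"hand":0.4},
    {"delta_rot":[0,0,0],"travel":[0,0,0],"hand":0.4},
    {"delta_rot":[0,0,0],"travel":[0,0,0],"hand":0.4}
  ]
}}

```text
clock: 27.68
tool_pos: [0.6112, -0.2702, 0.428]
tool_rot: [[0.107, 0.994, -0.001], [0.994, -0.107, -0.0], [-0.0, -0.001, -1.0]]
wrist_force: [0.7, 0.8, -0.2]
width: 0.401
grip_force: 0.0
```

Run:
```python
from h import *
s=observe();print(s["tool_pos"],s["joint_positions"].round(2),s["wrist_force"]);delta(V(.049,0,.3325),Rz(-Z,X))
p=capture("wrist")
v,u=np.mgrid[0:400,0:640];w=px2w(p,u,v)-C;a=np.stack([w@X,w@Y,w[...,2]],-1)
m=(p["depth"]>0)&(abs(a[...,1])<.045)&(a[...,2]>.305)&(a[...,2]<.35)&(a[...,0]>.0)&(a[...,0]<.12)
g=a[m];print(len(g),np.percentile(g,[5,50,95],axis=0).round(4))
```

```text
[ 0.61123483 -0.27023781  0.42795909] [-0.51  0.33  0.41  1.65 -0.    1.16] [ 0.68983077  0.76094343 -0.21100358]
travel [-0.3  4.3 95.5] rot [-0.   0.   0.3]
1389 [[ 0.0485 -0.0399  0.3262]
 [ 0.0528  0.0038  0.329 ]
 [ 0.0574  0.0412  0.3305]]
```

>>> {"method": "play_rows", "body": {
  "moves": [
    {"delta_rot":[0,0,0.3],"travel":[0,6.5,25],"hand":0.4},
    {"delta_rot":[0,0,0.3],"travel":[0,6.5,50],"hand":0.4},
    {"delta_rot":[0,0,0.3],"travel":[0,6.5,75],"hand":0.4},
    {"delta_rot":[0,0,0.3],"travel":[0,6.5,98],"hand":0.4},
    {"delta_rot":[0,0,0.3],"travel":[0,6.5,98],"hand":0.4}
  ]
}}

```text
clock: 28.35
tool_pos: [0.6167, -0.2704, 0.3283]
tool_rot: [[0.113, 0.994, -0.004], [0.994, -0.113, 0.002], [0.001, -0.004, -1.0]]
wrist_force: [0.1, -0.0, 0.4]
width: 0.397
grip_force: 0.0
```

>>> {"method": "play_rows", "body": {
  "moves": [
    {"delta_rot":[0,0,0],"travel":[0,0,0],"hand":0.3},
    {"delta_rot":[0,0,0],"travel":[0,0,0],"hand":0.2},
    {"delta_rot":[0,0,0],"travel":[0,0,0],"hand":0.05},
    {"delta_rot":[0,0,0],"travel":[0,0,0],"hand":0.05},
    {"delta_rot":[0,0,0],"travel":[0,0,0],"hand":0.05}
  ],
  "squeeze": 30
}}

```text
clock: 28.98
tool_pos: [0.6189, -0.2709, 0.3318]
tool_rot: [[0.112, 0.994, 0.002], [0.994, -0.112, -0.002], [-0.002, 0.002, -1.0]]
wrist_force: [-1.6, 0.3, 5.7]
width: 0.105
grip_force: 29.5
```

```bash
python3 st.py; python3 bar.py
```

```text
dx 186.1 dz 221.3 a 1.354 r 231.5 Frad 5.9 Ftan -0.6 Fy 0.1
barrel px [402.4 256.2] 34 v 0.0199 -0.1485 0.128
```

>>> {"method": "play_rows", "body": {
  "moves": [
    {"delta_rot":[0,0,0],"travel":[0,-7,0],"hand":0.05},
    {"delta_rot":[0,0,0],"travel":[0,-20,3.5],"hand":0.05},
    {"delta_rot":[0,0,0],"travel":[0,-33,7.5],"hand":0.05},
    {"delta_rot":[0,0,0],"travel":[0,-46,12.5],"hand":0.05},
    {"delta_rot":[0,0,0],"travel":[0,-58.5,18.5],"hand":0.05}
  ]
}}

```text
clock: 29.65
tool_pos: [0.5597, -0.2643, 0.3115]
tool_rot: [[0.112, 0.994, 0.0], [0.994, -0.112, -0.001], [-0.001, 0.0, -1.0]]
wrist_force: [1.0, -2.2, 1.5]
width: 0.105
grip_force: 30.1
```

```bash
python3 st.py; python3 bar.py
```

```text
dx 126.6 dz 201.0 a 1.081 r 231.4 Frad 0.8 Ftan 1.8 Fy -2.0
barrel px [403.8 262.2] 39 v 0.0279 -0.146 0.1044
```

>>> {"method": "play_rows", "body": {
  "moves": [
    {"delta_rot":[0,0,0],"travel":[0,-13.5,7],"hand":0.05},
    {"delta_rot":[0,0,0],"travel":[0,-27,16],"hand":0.05},
    {"delta_rot":[0,0,0],"travel":[0,-40,25.5],"hand":0.05},
    {"delta_rot":[0,0,0],"travel":[0,-52,36],"hand":0.05},
    {"delta_rot":[0,0,0],"travel":[0,-64,47],"hand":0.05}
  ]
}}

```text
clock: 30.32
tool_pos: [0.4962, -0.2572, 0.2642]
tool_rot: [[0.112, 0.994, -0.0], [0.994, -0.112, -0.001], [-0.001, -0.0, -1.0]]
wrist_force: [2.1, -3.0, -1.8]
width: 0.101
grip_force: 29.8
```

```bash
python3 st.py
```

```text
dx 62.6 dz 153.7 a 0.736 r 231.3 Frad -2.9 Ftan 0.4 Fy -2.7
```

>>> {"method": "play_rows", "body": {
  "moves": [
    {"delta_rot":[0,0,0],"travel":[-0.5,-10.5,12],"hand":0.05},
    {"delta_rot":[0,0,0],"travel":[-1,-20,25],"hand":0.05},
    {"delta_rot":[0,0,0],"travel":[-1,-29,38],"hand":0.05},
    {"delta_rot":[0,0,0],"travel":[-1,-37,52],"hand":0.05},
    {"delta_rot":[0,0,0],"travel":[-1,-43.5,67],"hand":0.05}
  ]
}}

```text
clock: 30.95
tool_pos: [0.4524, -0.2524, 0.1965]
tool_rot: [[0.112, 0.994, -0.002], [0.994, -0.112, 0.001], [0.001, -0.002, -1.0]]
wrist_force: [-1.1, 1.5, 0.0]
width: 0.096
grip_force: 30.4
```

```bash
python3 st.py
```

```text
dx 18.6 dz 86.0 a 0.384 r 230.6 Frad 1.1 Ftan -0.5 Fy 1.4
```

>>> {"method": "play_rows", "body": {
  "moves": [
    {"delta_rot":[0,0,0],"travel":[0,-5,13],"hand":0.05},
    {"delta_rot":[0,0,0],"travel":[0,-9.5,26],"hand":0.05},
    {"delta_rot":[0,0,0],"travel":[0,-13,39],"hand":0.05},
    {"delta_rot":[0,0,0],"travel":[0,-15.5,52],"hand":0.05},
    {"delta_rot":[0,0,0],"travel":[0,-17,62],"hand":0.05}
  ]
}}

```text
clock: 31.58
tool_pos: [0.4358, -0.2506, 0.1345]
tool_rot: [[0.112, 0.994, -0.002], [0.994, -0.112, 0.001], [0.001, -0.002, -1.0]]
wrist_force: [-2.4, 1.7, -0.0]
width: 0.104
grip_force: 31.2
```

```bash
python3 st.py
```

```text
dx 1.9 dz 24.0 a 0.105 r 230.1 Frad 2.5 Ftan -0.4 Fy 1.4
```

>>> {"method": "play_rows", "body": {
  "moves": [
    {"delta_rot":[0,0,0],"travel":[0,-2,5],"hand":0.05},
    {"delta_rot":[0,0,0],"travel":[0,-2.5,10],"hand":0.05},
    {"delta_rot":[0,0,0],"travel":[0,-3,14],"hand":0.05},
    {"delta_rot":[0,0,0],"travel":[0,-3,18],"hand":0.05},
    {"delta_rot":[0,0,0],"travel":[0,-3,20],"hand":0.05}
  ]
}}

```text
clock: 32.2
tool_pos: [0.434, -0.2505, 0.1156]
tool_rot: [[0.112, 0.994, 0.001], [0.994, -0.112, 0.0], [0.0, 0.001, -1.0]]
wrist_force: [1.9, 4.3, -0.8]
width: 0.097
grip_force: 30.9
```

```bash
python3 st.py
```

```text
dx 0.1 dz 5.1 a 0.022 r 230.2 Frad -1.5 Ftan -0.8 Fy 4.5
```

>>> {"method": "play_rows", "body": {
  "moves": [
    {"delta_rot":[0,0,0],"travel":[1,0,1],"hand":0.05},
    {"delta_rot":[0,0,0],"travel":[1,0,2],"hand":0.05},
    {"delta_rot":[0,0,0],"travel":[1,0,3],"hand":0.05},
    {"delta_rot":[0,0,0],"travel":[1,0,4],"hand":0.05},
    {"delta_rot":[0,0,0],"travel":[1,0,4],"hand":0.05}
  ]
}}

```text
clock: 32.83
tool_pos: [0.4339, -0.2504, 0.1118]
tool_rot: [[0.112, 0.994, 0.0], [0.994, -0.112, -0.002], [-0.002, 0.0, -1.0]]
wrist_force: [1.4, 0.3, -2.3]
width: 0.1
grip_force: 30.8
```

>>> {"method": "play_rows", "body": {
  "moves": [
    {"delta_rot":[0,0,0],"travel":[0,0,1],"hand":0.05},
    {"delta_rot":[0,0,0],"travel":[0,0,2],"hand":0.05},
    {"delta_rot":[0,0,0],"travel":[0,0,2],"hand":0.05}
  ]
}}

```text
clock: 33.2
tool_pos: [0.4339, -0.2504, 0.1105]
tool_rot: [[0.112, 0.994, -0.0], [0.994, -0.112, -0.002], [-0.002, 0.0, -1.0]]
wrist_force: [-0.3, -1.8, 5.9]
width: 0.101
grip_force: 31.5
```

```bash
python3 st.py
```

```text
dx -0.1 dz -0.0 a -0.000 r 230.1 Frad 0.3 Ftan 5.9 Fy -1.8
```

>>> {"method": "play_rows", "body": {
  "moves": [
    {"delta_rot":[0,0,0],"travel":[0,0,1],"hand":0.05},
    {"delta_rot":[0,0,0],"travel":[0,0,1.5],"hand":0.05},
    {"delta_rot":[0,0,0],"travel":[0,0,1.5],"hand":0.05}
  ]
}}

```text
clock: 33.58
tool_pos: [0.4339, -0.2504, 0.1103]
tool_rot: [[0.112, 0.994, -0.0], [0.994, -0.112, -0.002], [-0.002, 0.0, -1.0]]
wrist_force: [-4.5, 0.2, 13.3]
width: 0.104
grip_force: 32.4
```

>>> {"method": "play_rows", "body": {
  "moves": [
    {"delta_rot":[0,0,0],"travel":[0,0,0],"hand":0.36},
    {"delta_rot":[0,0,0],"travel":[0,0,0],"hand":0.36},
    {"delta_rot":[0,0,0],"travel":[0,0,0],"hand":0.36},
    {"delta_rot":[0,0,0],"travel":[0,0,-15],"hand":0.36},
    {"delta_rot":[0,0,0],"travel":[0,0,-40],"hand":0.36}
  ]
}}

```text
clock: 34.2
tool_pos: [0.433, -0.2492, 0.1484]
tool_rot: [[0.112, 0.994, -0.002], [0.994, -0.112, 0.001], [0.001, -0.002, -1.0]]
wrist_force: [0.2, -0.6, -0.3]
width: 0.363
grip_force: 0.0
```

>>> {"method": "play_rows", "body": {
  "moves": [
    {"delta_rot":[0,0,0],"travel":[0,-20,-40],"hand":0.36},
    {"delta_rot":[0,0,0],"travel":[0,-40,-80],"hand":0.36},
    {"delta_rot":[0,0,0],"travel":[0,-40,-80],"hand":0.36},
    {"delta_rot":[0,0,0],"travel":[0,-40,-80],"hand":0.36}
  ]
}}

```text
clock: 34.7
tool_pos: [0.3941, -0.2453, 0.2286]
tool_rot: [[0.112, 0.994, 0.001], [0.994, -0.112, -0.001], [-0.001, 0.001, -1.0]]
wrist_force: [-0.5, -0.4, -1.4]
width: 0.36
grip_force: 0.0
```

Run:
```python
from h import *
s=observe();print(s["tool_pos"],s["wrist_force"])
p=capture("side");save(p,"s9.png",(250,170,190,150),4)
v,u=np.mgrid[0:400,0:640];w=px2w(p,u,v)-C;a=np.stack([w@X,w@Y,w[...,2]],-1)
m=(p["depth"]>0)&(abs(a[...,1])<.09)&(abs(a[...,0])<.06)&(a[...,2]>.05)&(a[...,2]<.18)
g=a[m];print(len(g),np.polyfit(g[:,0],g[:,2],1),np.median(g[:,2]))
```

```text
[ 0.39409633 -0.24525969  0.22855901] [-0.51033045 -0.38605817 -1.42788921]
1310 [0.00097002 0.10984044] 0.1097716370625752
```

View pics/s9.png

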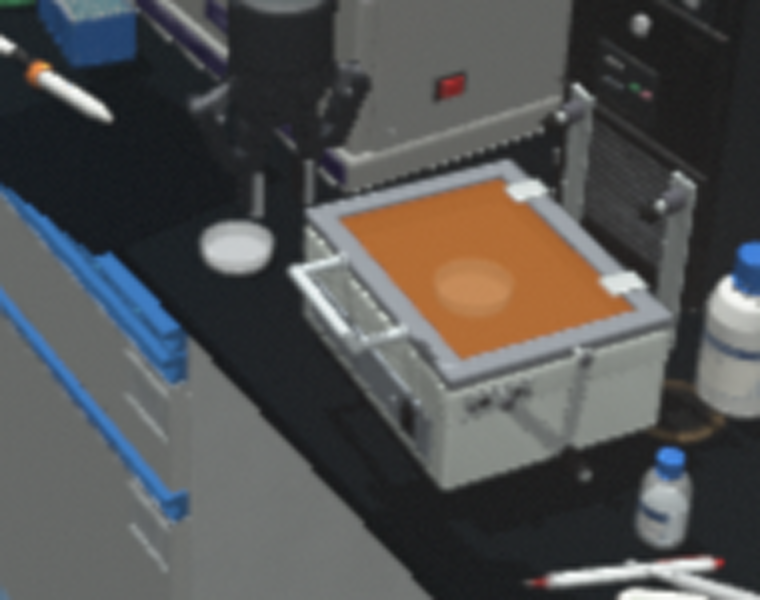

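The cover is fully shut and level, with the dish visible under the window at (473,285), the stay folded and the other things unmoved. I hand in.

```bash
python3 -c "
from bench import *
print(job_done())"
```

```text
the job is handed in; nothing more can be done
None
```

I handed the job in at about 35 s: the dish lies flat on the glass under the fully shut cover. The stay locked, was broken at the knuckle and folded away. The last side view showed nothing else moved, and I did not measure the stay's foot directly; the hardest pull on the bar before locking was about 9 N.

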